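# Scan a batch of printed test plates

## Robot

A 6-joint arm with a two-finger parallel gripper is mounted at the origin on the work surface. World frame = base frame: x ahead of the robot, y to its left, z up, the work surface at z = 0. Lengths are in m, angles in degrees, forces in N, time in s.
With the tool pointing down it reaches from about 0.25 to 0.725 m from the base axis. Payload 9.7 kg.
Tool frame: the origin (TCP) lies midway between the tips of the shut fingers; the grasp point (between the pads) lies 19 mm behind it; y points along the fingers, x is the direction in which the jaws open and shut, and the axes are right-handed (so a half turn about y gives the same grasp; the last joint's range is limited). The gripper opens to 85 mm and grips with 20 to 120 N. Pads are 22 mm wide; open, the fingers measure 114 mm over their backs; the gripper's body (76 mm by 85 mm) begins 54 mm behind the grasp point. The pads swing forward as they close: fully open they stand 13 mm farther back than shut.
Start: joints at [71.792, 4.979, 10.078, 95.1, 0, 90], TCP at [0.172, 0.522, 0.231] pointing down, gripper open.
Joint ranges: [-179.16, 179.16], [-48.56, 103.87], [-65.8, 70.77], [-126.05, 130.52], [-82.76, 87.17], [-180, 180]. Speed limits (degrees/s): [127.2, 127.2, 147.25, 180, 180, 180].

## Interface

Orientations are given as [roll, pitch, yaw] about the fixed x, y, z axes, in that order (R = Rz(yaw) Ry(pitch) Rx(roll)).
In Python, from workcell import get_obs, camera, job_done gives the robot as it stands.
- The arm moves only by the tool play_rows, never from a script. Its argument "moves" is a list of rows, each a list of 3 entries, a list of its own where there are three numbers: the turn, a rotation vector about the tool's x, y, z in degrees, then the shift along the tool's x, y, z in m, then the opening in per cent of the stroke, from 0 (shut) to 100 (fully open). A call has exactly 5 rows; each row is the pose to reach, as a shift and turn from the pose commanded when the call began, along the tool's axes at that moment; what a row does not reach only later rows make up. A row lasts 1/10 s, in which the tool goes at most 50 mm and 8.59 degrees, less where a joint would pass 70% of its speed; a pose out of reach is approached as far as the arm can. A call with a gripper value outside its range is refused whole. The fingers move at their own pace and stop on an object; "grip_force" is the grip in N (left out, the last holds). Time passes only in rows, so rows that repeat a pose let the fingers close, or fill a call up. It gives the time, the measured TCP pose, the force and the opening at its end, in the units of the state.
- get_obs(): the state, without advancing time (a new reading comes with each control period).
- camera(name): name is "side" or "top" or "wrist"; returns a dict with "img" (400x640x3 uint8, red, green, blue), "fov_y" (degrees; the focal length in pixels is half the picture's height over the tangent of half this angle, whatever the lens; pixels are square), "cx", "cy" (the principal point, pixels), "world_from_camera" (4x4, takes a point from camera to world coordinates). Camera axes: x right, y up, looking along -z (the intrinsics and any distortion apply to the point x, -y, -z); pixel columns grow to the right and rows downward; lengths in m; the calibration is good to about 2 mm. The wrist camera is an equidistant fisheye: a pixel r from the principal point sees the ray r / f radians off the axis. A picture is of the moment at which its call begins. There is no depth.
- job_done(): hands the job in, once; it reports no verdict.
The state is a dict: "time": time; "q": joint angles; "qd": joint speeds; "joint_efforts": joint torques, N m; "ee_pos": TCP position; "tcp_rot": TCP orientation; "wrist_force": force on the tool from outside, world axes, zero at the start; "torque": the same for the moment, N m; "opening": finger opening in m.
Only numpy, scipy, OpenCV 4.12 (cv2) and the standard library are available. Lean on these libraries where they do the work, as an engineer would, in place of code of your own. Each camera call takes 0.05 s, during which the arm holds its last target.

## Task

Stand every printed test plate from the blue mat upright in a white bay outline of the black carriage, one plate squarely in each bay; slide the carriage by its red post until its red dot is under the pointer tip, then turn the lock collar clockwise until its post is at the green mark. With the carriage so locked and the plates in their bays, press the yellow scan bar right down at its middle so that it goes down evenly, let it go, then stand all the plates upright in the grey tray, leaving the carriage locked in place and the other things on the bench where they are.

Things in the scene. Friction and masses are not known exactly. Their poses are not given: they have to be found in the camera images.
- plate0_c (a point): centre (half-way up, 23 mm above its underside) of the orange printed test plate, one of two or three that stand at first on the blue mat (250 x 230 mm, 4 mm thick; mat and grey tray may change sides) (any of the four colours may be absent: then None). Base 76 x 48 x 12 mm; on it a grip rib 50 long x 12 wide x 34 mm tall (total height 46 mm), 120 g. x along its length and the rib, y across the rib, z up
- plate1_c (a point): centre (half-way up, 23 mm above its underside) of the green printed test plate, one of two or three that stand at first on the blue mat (250 x 230 mm, 4 mm thick; mat and grey tray may change sides) (any of the four colours may be absent: then None). Base 76 x 48 x 12 mm; on it a grip rib 50 long x 12 wide x 34 mm tall (total height 46 mm), 120 g. x along its length and the rib, y across the rib, z up
- plate2_c (a point): centre (half-way up, 23 mm above its underside) of the white printed test plate, one of two or three that stand at first on the blue mat (250 x 230 mm, 4 mm thick; mat and grey tray may change sides) (any of the four colours may be absent: then None). Base 76 x 48 x 12 mm; on it a grip rib 50 long x 12 wide x 34 mm tall (total height 46 mm), 120 g. x along its length and the rib, y across the rib, z up
- plate3_c (a point): centre (half-way up, 23 mm above its underside) of the yellow printed test plate, one of two or three that stand at first on the blue mat (250 x 230 mm, 4 mm thick; mat and grey tray may change sides) (any of the four colours may be absent: then None). Base 76 x 48 x 12 mm; on it a grip rib 50 long x 12 wide x 34 mm tall (total height 46 mm), 120 g. x along its length and the rib, y across the rib, z up
- done_in (a point): centre of the inner floor of the shallow grey tray for finished plates: fixed, inside 240 (x) x 220 (y) mm, walls rise 9 mm above this floor, the floor is 5 mm above the bench; axes along its sides, z up
- bay0 (a point): centre of the first (-y) white bay outline (100 x 63 mm, long side along x) at the height of the carriage deck's top, 36 mm above the bench; x across the carriage's travel (away from the robot), y along its travel; bays are 76 mm apart. The deck (200 x 250 mm) has a 10 mm high fence at each end, 120 mm from the middle bay's centre. Moves with the carriage
- bay1 (a point): centre of the middle white bay outline (100 x 63 mm, long side along x) at the height of the carriage deck's top, 36 mm above the bench; x across the carriage's travel (away from the robot), y along its travel; bays are 76 mm apart. The deck (200 x 250 mm) has a 10 mm high fence at each end, 120 mm from the middle bay's centre. Moves with the carriage
- bay2 (a point): centre of the last (+y) white bay outline (100 x 63 mm, long side along x) at the height of the carriage deck's top, 36 mm above the bench; x across the carriage's travel (away from the robot), y along its travel; bays are 76 mm apart. The deck (200 x 250 mm) has a 10 mm high fence at each end, 120 mm from the middle bay's centre. Moves with the carriage
- carriage_grip (a point): middle of the upright red post (20 mm diameter, 50 mm tall, from 36 to 86 mm above the bench) at the near edge of the black carriage, by which it is slid; the point is 61 mm above the bench; y is the direction of travel (0 to 140 mm in all, the dot comes under the tip 20 mm before the +y end stop); friction about 3 N, the carriage stays where left
- carriage_dot (a point): the red dot, 12 mm across, on the silver strip at the carriage's far edge, at the deck's top
- pointer_tip (a point): tip of the fixed thin steel pointer that hangs from the column behind the carriage, 46 mm above the bench, 10 mm above the deck; its column, 210 mm tall with a small tilted camera on it, stands 165 mm beyond the carriage's centre line and 100 mm to the left of the tip
- collar_axis (a point): centre of the top of the lock collar, a knurled silver ring 68 mm in diameter, 40 mm above the bench, on an upright axis on the stand
- collar_post (a point): middle of the free part of the collar's black upright post: 16 mm diameter, 45 mm from the collar's axis, standing on the lug whose top is 36 mm above the bench; free from 36 to 86 mm above the bench; this point is 68 mm above it
- lock_mark (a point): green locked mark on the white base beside the collar, 60 mm from its axis: the collar is locked when its post points to it from the axis (a red mark shows the open position)
- collar (a joint): angle of the lock collar (rad), 0 at the red open mark, growing clockwise seen from above; 1.35 at the green locked mark; stop at 1.75; friction about 3 N at the post, stays where left; it does not itself block the carriage, so do not push the carriage afterwards
- bar_centre (a point): centre of the top of the yellow scan bar when up about 48 mm above the bench: bar 130 mm long (along y) x 24 mm wide x 10 mm thick with a black line across its middle, on a grey housing 60 x 144 x 26 mm; moves with the bar
- bar_lift (a joint): how far the bar's middle is pressed down (m): 0 up, 0.009 stop; sprung, about 2.4 N to start and 8 N at the stop; springs back up
- bar (a joint): tilt of the bar end to end (rad), 0 level; sprung: pressing away from the middle tilts it (about 0.04 rad when pressed 10 mm off the middle)
- mug: bystander: white mug, 80 mm across, 90 mm tall, origin under its centre
- flask: bystander: amber bottle, 60 mm across, 130 mm tall, origin under its centre
- jar: bystander: clear jar with blue cap, 56 mm across, 70 mm tall, origin under its centre
- slidebox: bystander: wooden slide box 70 x 100 x 35 mm, origin under its centre
- mouse: bystander: white computer mouse 100 x 58 x 30 mm, origin under its centre
Mind the look-alikes: they are no part of the job. Of the things that look like the part that bears plate1_c, the middle-sized one is meant.

How it is judged (in metres and radians):
On the way, in this order (a step that is already met when the one before it is completed fails the run):
1. every plate stands upright in a bay of the carriage ((horizontal distance between plate0_c and bay0 below 0.016 m or horizontal distance between plate0_c and bay1 below 0.016 m or horizontal distance between plate0_c and bay2 below 0.016 m) and angle between the x axis of each of plate0_c, plate1_c, plate2_c, plate3_c and the x axis of bay0, either way round below 0.25 rad and height (world z) of plate0_c between 0.053 and 0.065 m and angle between each of plate0_c, plate1_c, plate2_c, plate3_c's own z axis and vertical below 0.1 rad and (horizontal distance between plate1_c and bay0 below 0.016 m or horizontal distance between plate1_c and bay1 below 0.016 m or horizontal distance between plate1_c and bay2 below 0.016 m) and height (world z) of plate1_c between 0.053 and 0.065 m and (horizontal distance between plate2_c and bay0 below 0.016 m or horizontal distance between plate2_c and bay1 below 0.016 m or horizontal distance between plate2_c and bay2 below 0.016 m) and height (world z) of plate2_c between 0.053 and 0.065 m and (horizontal distance between plate3_c and bay0 below 0.016 m or horizontal distance between plate3_c and bay1 below 0.016 m or horizontal distance between plate3_c and bay2 below 0.016 m) and height (world z) of plate3_c between 0.053 and 0.065 m), for 0.2 s.
2. the carriage's dot is under the pointer tip, the collar still open (horizontal distance between carriage_dot and pointer_tip below 0.006 m and value of joint collar below 1 rad), for 0.2 s.
3. the collar is turned to its locked mark with the dot under the tip (horizontal distance between carriage_dot and pointer_tip below 0.006 m and value of joint collar between 1.24 and 1.46 rad), for 0.2 s.
4. the scan bar is pressed right down and level, carriage locked and plates in their bays (all of step 1 and all of step 3 and value of joint bar_lift above 0.006 m and value of joint bar between -0.04 and 0.04 rad), for 0.1 s.
At the end, for the whole second after the job is handed in: all plates stand upright and flat (within 0.1 rad) on the floor of the grey tray, the carriage's dot is within 6 mm of being under the pointer tip, the collar is within 0.11 rad of its locked mark and the bar is up (all of step 3 and x of plate0_c in the frame of done_in between -0.105 and 0.105 m and y of plate0_c in the frame of done_in between -0.095 and 0.095 m and z of plate0_c in the frame of done_in between 0.017 and 0.029 m and angle between each of plate0_c, plate1_c, plate2_c, plate3_c's own z axis and vertical below 0.1 rad and x of plate1_c in the frame of done_in between -0.105 and 0.105 m and y of plate1_c in the frame of done_in between -0.095 and 0.095 m and z of plate1_c in the frame of done_in between 0.017 and 0.029 m and x of plate2_c in the frame of done_in between -0.105 and 0.105 m and y of plate2_c in the frame of done_in between -0.095 and 0.095 m and z of plate2_c in the frame of done_in between 0.017 and 0.029 m and x of plate3_c in the frame of done_in between -0.105 and 0.105 m and y of plate3_c in the frame of done_in between -0.095 and 0.095 m and z of plate3_c in the frame of done_in between 0.017 and 0.029 m and value of joint bar_lift below 0.002 m); the robot touches nothing.
It fails at once if a bystander is moved more than 30 mm (distance of any of mug, flask, jar, slidebox, mouse from where it was at the start of the episode above 0.03 m).
Of plate0, plate1, plate2, plate3 only 2 to 3 are there at a start; the rules pass over those that are not, and their reading is None.
At some moment in a run one of plate0, plate1, plate2, plate3 may be knocked a few centimetres aside while the robot is not near it.
It also fails if it takes over 210 s, if anything falls off the work surface, if the arm or the gripper's body presses on something with over 40 N, if the wrist force passes 120 N, or if a joint passes its speed limit or range.

## Working session

There is one attempt and no reset: what is moved stays moved. The work goes in short steps, Python scripts to look and compute and a tool call to move; the robot and the scene stay as the last step left them, time stands still between calls to the robot, and variables do not carry over. Pictures are saved under pics/ and viewed, and the job is handed in when it is done.

Besides the shell and the picture viewer there is one more tool, called in YAML: its name, and indented under it one key for each argument. play_rows: Moves the arm, as the interface text tells. Its arguments: {"type":"object","properties":{"moves":{"type":"array"},"grip_force":{"type":"number"}},"required":["moves"]}

```bash
ls; mkdir -p pics
python3 - <<'E'
from workcell import get_obs, camera
import cv2,numpy as np
o=get_obs()
print({k:np.round(v,4).tolist() for k,v in o.items()})
for n in ["side","top","wrist"]:
    c=camera(n); cv2.imwrite(f"pics/{n}0.png",c["img"][:,:,::-1]); print(n,c["fov_y"],c["cx"],c["cy"],np.round(c["world_from_camera"],4).tolist())
E
```

```text
pics
{'time': 0.0, 'q': [71.7915, 5.011, 10.0347, 95.0972, 0.0004, 90.0014], 'qd': [-0.0351, -0.002, 0.0038, -0.0218, -0.0113, -0.0576], 'joint_efforts': [-0.0003, -52.0386, 46.4807, 0.0162, -0.0, -0.0], 'ee_pos': [0.1718, 0.5223, 0.2306], 'tcp_rot': [-89.9996, 0.0735, 71.7901], 'wrist_force': [0.4874, -0.9708, 0.1634], 'torque': [0.0302, 0.0291, -0.0007], 'opening': 0.0852}
side 45.15364511628495 324.7473718971492 194.9523686223325 [[0.9931, 0.0821, -0.0835, 0.3974], [-0.1147, 0.5406, -0.8334, -1.0708], [-0.0232, 0.8373, 0.5463, 0.8584], [0.0, 0.0, 0.0, 1.0]]
top 47.09571555158113 322.4033650465771 200.82979476285405 [[0.0027, 0.9812, -0.1928, 0.243], [-0.9997, 0.0071, 0.0223, 0.102], [0.0232, 0.1927, 0.981, 1.3575], [0.0, 0.0, 0.0, 1.0]]
wrist 65.70646984690485 321.8972845988286 198.37308411302502 [[0.3118, -0.9026, -0.2966, 0.0965], [0.9501, 0.2956, 0.0994, 0.5473], [-0.0021, -0.3129, 0.9498, 0.3724], [0.0, 0.0, 0.0, 1.0]]
```

View pics/side0.png

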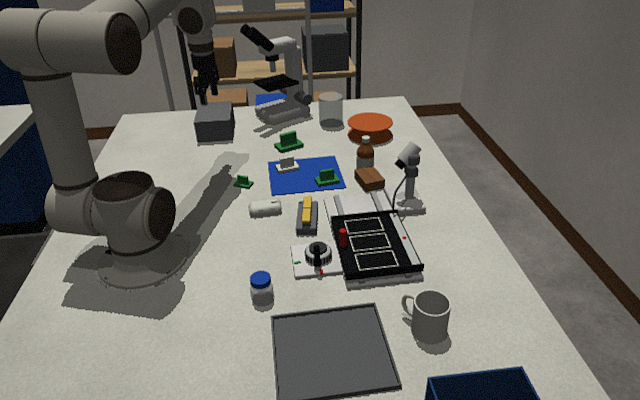

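View pics/top0.png

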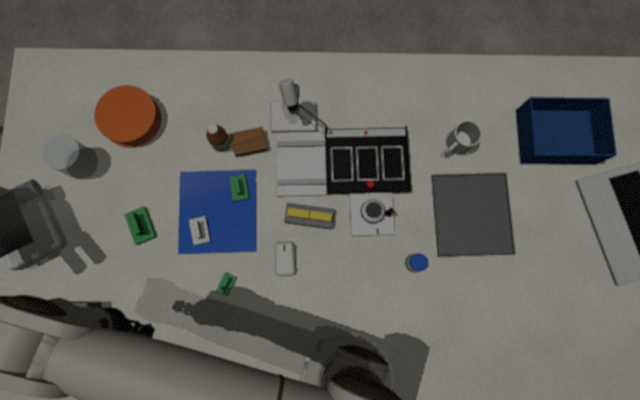

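View pics/wrist0.png

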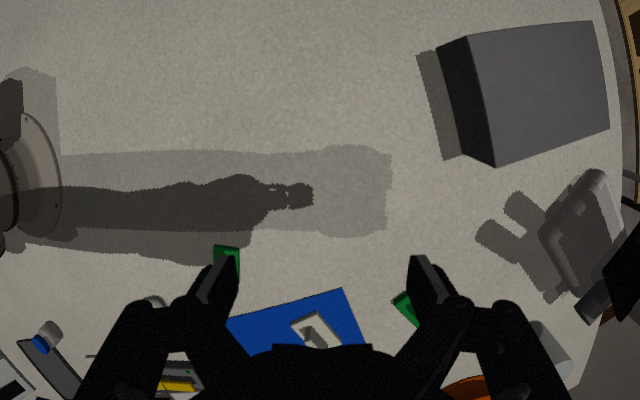

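```bash
cat > h.py <<'E'
import numpy as np, cv2
from workcell import get_obs, camera
from scipy.spatial.transform import Rotation as R
def ray(c,px):
    f=200/np.tan(np.radians(c["fov_y"]/2)); T=np.array(c["world_from_camera"])
    a=np.array([px[0]-c["cx"],px[1]-c["cy"]])/f
    if c.get("fish"):
        r=np.hypot(*a); d=np.array([np.sin(r)*a[0]/max(r,1e-9),-np.sin(r)*a[1]/max(r,1e-9),-np.cos(r)])
    else: d=np.array([a[0],-a[1],-1.])
    return T[:3,3],T[:3,:3]@d
def at(c,px,z):
    o,d=ray(c,px); return o+d*(z-o[2])/d[2]
def proj(c,p):
    f=200/np.tan(np.radians(c["fov_y"]/2)); T=np.array(c["world_from_camera"])
    q=T[:3,:3].T@(np.array(p)-T[:3,3]); x,y,z=q[0],-q[1],-q[2]
    if c.get("fish"):
        h=np.hypot(x,y); th=np.arctan2(h,z); return np.array([c["cx"]+f*th*x/h,c["cy"]+f*th*y/h])
    return np.array([c["cx"]+f*x/z,c["cy"]+f*y/z])
def cam(n,save=None):
    c=camera(n); c["fish"]=n=="wrist"
    if save: cv2.imwrite(f"pics/{save}.png",c["img"][:,:,::-1])
    return c
def go(p,yaw,verbose=True):
    o=get_obs(); r=R.from_euler('xyz',o["tcp_rot"],degrees=True)
    t=R.from_euler('xyz',[-90,0,yaw],degrees=True)
    print("shift",np.round(r.inv().apply(np.array(p)-o["ee_pos"]),4),"turn",np.round((r.inv()*t).as_rotvec(degrees=True),2))
def st():
    o=get_obs(); print(round(o["time"],2),"pos",np.round(o["ee_pos"],4),"rot",np.round(o["tcp_rot"],2),"F",np.round(o["wrist_force"],2),"op",round(o["opening"],4),"q",np.round(o["q"],1))
E
python3 - <<'E'
import cv2
a=cv2.imread("pics/top0.png")
cv2.imwrite("pics/c1.png",cv2.convertScaleAbs(cv2.resize(a[90:310,160:360],None,fx=4,fy=2.7 if 0 else 4,interpolation=cv2.INTER_CUBIC)[:600],alpha=1.6))
cv2.imwrite("pics/c2.png",cv2.convertScaleAbs(cv2.resize(a[70:220,260:460],None,fx=4,fy=4,interpolation=cv2.INTER_CUBIC),alpha=1.6))
b=cv2.imread("pics/side0.png")
cv2.imwrite("pics/c3.png",cv2.convertScaleAbs(cv2.resize(b[130:280,230:430],None,fx=4,fy=4,interpolation=cv2.INTER_CUBIC),alpha=1.6))
E
```

```text
(no output)
```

View pics/c1.png

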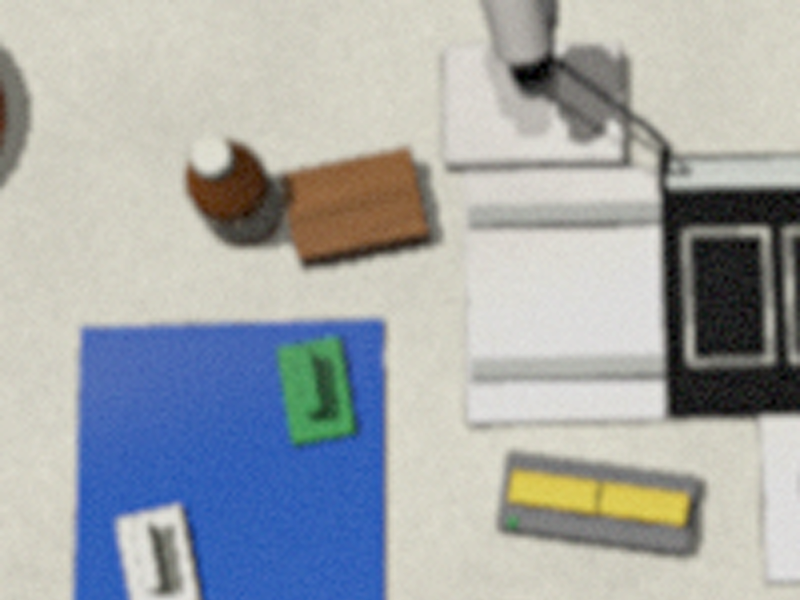

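View pics/c2.png

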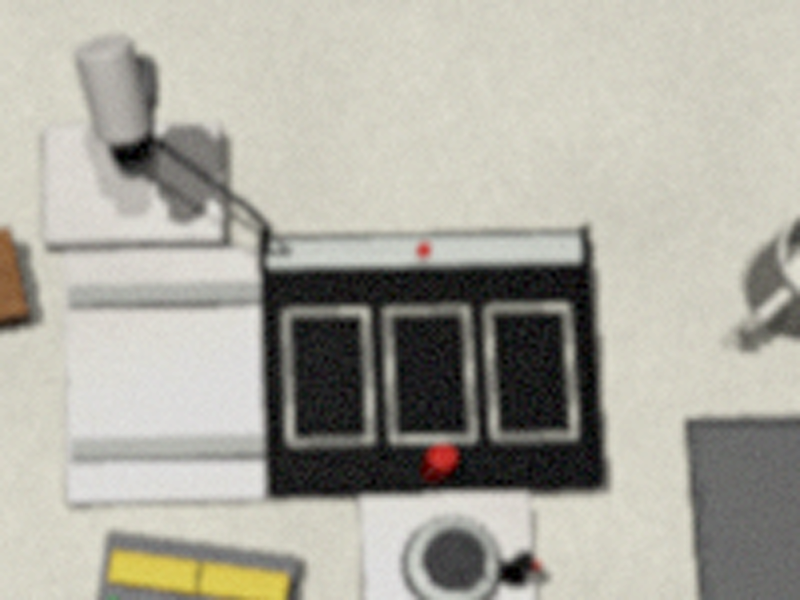

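View pics/c3.png

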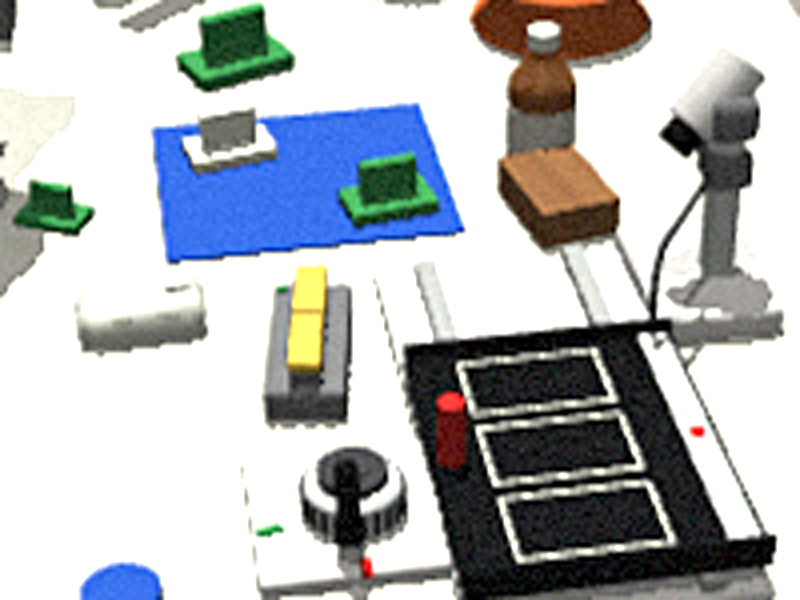

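```bash
cat > m1.py <<'E'
from h import *
c=cam("top"); s=cam("side")
def blobs(c,lo,hi,roi=None,mn=3):
    hsv=cv2.cvtColor(c["img"],cv2.COLOR_RGB2HSV); m=cv2.inRange(hsv,lo,hi)
    if roi: z=np.zeros_like(m); x0,y0,x1,y1=roi; z[y0:y1,x0:x1]=m[y0:y1,x0:x1]; m=z
    n,l,stt,ce=cv2.connectedComponentsWithStats(m)
    return [(ce[i],stt[i],l==i) for i in range(1,n) if stt[i,4]>=mn]
if __name__=="__main__":
    for nm,k in (("top",c),("side",s)):
        for col,lo,hi in (("red",(0,150,80),(6,255,255)),("red",(174,150,80),(180,255,255)),("green",(50,100,30),(85,255,255)),("yellow",(22,130,80),(32,255,255)),("blue",(105,150,60),(125,255,255))):
            for ce,t,m in blobs(k,lo,hi):
                print(nm,col,np.round(ce,1),t.tolist(),*[np.round(at(k,ce,z)[:2],3) for z in (0.004,0.036,0.048)])
E
python3 m1.py
```

```text
top red [370.  183.8] [367, 182, 7, 5, 29] [ 0.563 -0.073] [ 0.555 -0.069] [ 0.552 -0.068]
top green [238.7 187.4] [230, 175, 19, 26, 379] [0.548 0.323] [0.541 0.318] [0.538 0.316]
top green [140.1 225.5] [126, 208, 29, 36, 619] [0.431 0.609] [0.427 0.597] [0.425 0.592]
top green [226.  283.7] [217, 273, 19, 22, 225] [0.263 0.349] [0.263 0.343] [0.262 0.341]
top yellow [309.3 214.2] [287, 208, 45, 13, 348] [0.468 0.11 ] [0.463 0.11 ] [0.461 0.11 ]
top blue [531.  105.5] [531, 104, 1, 4, 4] [ 0.822 -0.589] [ 0.808 -0.573] [ 0.803 -0.567]
top blue [562.2 132.6] [532, 110, 64, 46, 2568] [ 0.733 -0.681] [ 0.721 -0.662] [ 0.717 -0.655]
top blue [604.  154.3] [603, 154, 3, 2, 3] [ 0.663 -0.805] [ 0.653 -0.784] [ 0.649 -0.776]
top blue [219.2 214.6] [179, 171, 77, 82, 4663] [0.465 0.378] [0.46  0.372] [0.458 0.369]
top blue [194.5 174.2] [193, 173, 5, 4, 8] [0.588 0.458] [0.58 0.45] [0.577 0.446]
top blue [418.2 261.9] [410, 255, 17, 15, 206] [ 0.328 -0.211] [ 0.326 -0.204] [ 0.325 -0.201]
side red [342.1 230. ] [339, 228, 7, 5, 29] [0.557 0.039] [ 0.551 -0.003] [ 0.548 -0.018]
side red [40
[... 301 characters left out ...]
18, 274] [0.547 0.342] [0.541 0.289] [0.539 0.269]
side green [242.7 181.9] [234, 176, 19, 13, 142] [0.26  0.356] [0.265 0.302] [0.267 0.282]
side green [297.2 262.2] [295, 261, 6, 3, 10] [ 0.417 -0.084] [ 0.416 -0.121] [ 0.416 -0.135]
side yellow [306.5 209.4] [302, 197, 10, 25, 201] [0.462 0.159] [0.46  0.113] [0.459 0.096]
side blue [268.6  97.5] [256, 93, 31, 12, 221] [0.361 1.115] [0.363 1.033] [0.363 1.002]
side blue [303.3 176.4] [269, 156, 77, 40, 1763] [0.468 0.361] [0.465 0.307] [0.464 0.287]
side blue [259.8 277.8] [251, 271, 19, 14, 218] [ 0.317 -0.131] [ 0.32  -0.167] [ 0.321 -0.18 ]
side blue [477.1 379.1] [428, 367, 112, 33, 252] [ 0.756 -0.494] [ 0.742 -0.516] [ 0.737 -0.524]
```

Run:
```python
from m1 import *
def rect(m,z):
    p=np.argwhere(m)[:,::-1].astype(np.float32)
    q=np.array([at(c,a,z)[:2] for a in p],np.float32)
    r=cv2.minAreaRect(q*1000); b=cv2.boxPoints(r); e=[b[1]-b[0],b[2]-b[1]]; L=max(e,key=np.linalg.norm)
    print(np.round(r[0],1),np.round(r[1],1),"long axis deg",round(np.degrees(np.arctan2(L[1],L[0])),1))
for ce,t,m in blobs(c,(50,100,30),(85,255,255)): rect(m,0.016)
print("white")
for ce,t,m in blobs(c,(0,0,120),(180,70,255),(180,172,256,252),20): print(t);rect(m,0.016)
print("bar")
for ce,t,m in blobs(c,(22,130,80),(32,255,255)): rect(m,0.048)
print("mat")
for ce,t,m in blobs(c,(105,150,60),(125,255,255),None,3000): rect(m,0.004)
ce,t,m=blobs(c,(0,150,80),(6,255,255))[0]; print("redpost top",at(c,ce,0.086))
g=cv2.cvtColor(c["img"],cv2.COLOR_RGB2GRAY)
print("tray", [np.round(at(c,p,0.012),3) for p in ((432,174),(507,173),(514,254),(438,254))])
for o in (go((0.545,0.321,0.2),97),):pass
```

```text
[546.3 321.4] [74.3 47.7] long axis deg 10.3
[430.3 604.1] [94.5 60.8] long axis deg 22.9
[262.5 347.6] [32.4 54.7] long axis deg -24.9
white
[189 216  20  28 275]
[417.8 434.5] [74.1 46.9] long axis deg 14.0
bar
[460.7 110.4] [128.7  23.5] long axis deg 82.6
mat
[476.3 383.9] [242.  223.1] long axis deg 1.8
redpost top [ 0.5430462  -0.06287556  0.086     ]
tray [array([ 0.593, -0.262,  0.012]), array([ 0.598, -0.492,  0.012]), array([ 0.352, -0.494,  0.012]), array([ 0.351, -0.269,  0.012])]
shift [-0.0747  0.0311 -0.4174] turn [-0.000e+00 -2.521e+01 -2.000e-02]
```

play_rows:
  moves:
    - [[0,-6,0],[-0.015,0,-0.05],100]
    - [[0,-12,0],[-0.03,0,-0.1],100]
    - [[0,-18,0],[-0.045,0,-0.15],100]
    - [[0,-24,0],[-0.06,0,-0.2],100]
    - [[0,-28,0],[-0.075,0,-0.25],100]

```text
time: 0.85
ee_pos: [0.3782, 0.378, 0.2314]
tcp_rot: [-90.0, -0.0, 100.0]
wrist_force: [0.5, 1.9, -0.3]
opening: 0.0855
```

```bash
python3 -c "
from h import *
st();go((0.546,0.321,0.2),100.3)"
```

```text
0.85 pos [0.3782 0.378  0.2314] rot [-9.0020e+01 -2.0000e-02  1.0004e+02] F [ 0.53  1.87 -0.34] op 0.0855 q [45.   2.8  7.8 95.   0.  34.9]
shift [-0.0854  0.0315 -0.1553] turn [ 0.02 -0.26  0.02]
```

play_rows:
  moves:
    - [[0,0,0],[-0.02,0.01,-0.04],100]
    - [[0,0,0],[-0.04,0.02,-0.08],100]
    - [[0,0,0],[-0.06,0.03,-0.12],100]
    - [[0,0,0],[-0.085,0.035,-0.155],100]
    - [[0,0,0],[-0.085,0.035,-0.155],100]

```text
time: 1.35
ee_pos: [0.5474, 0.3192, 0.1936]
tcp_rot: [-89.9, 0.1, 99.6]
wrist_force: [-1.2, -0.3, -0.4]
opening: 0.0854
```

```bash
python3 -c "
from h import *
st();
t=cam('top');print(at(t,(213,133),.13))
c=cam('wrist','w1')
for p in ((0.546,0.321,.05),(0.546,0.321,.016)): print(proj(c,p))"
```

```text
1.35 pos [0.5474 0.3192 0.1936] rot [-89.88   0.1   99.56] F [-1.16 -0.29 -0.39] op 0.0854 q [30.3 16.3 19.  92.8 -0.1 20.7]
[0.67509139 0.38019411 0.13      ]
[323.1352424  184.52699674]
[323.05936173 175.98922568]
```

View pics/w1.png

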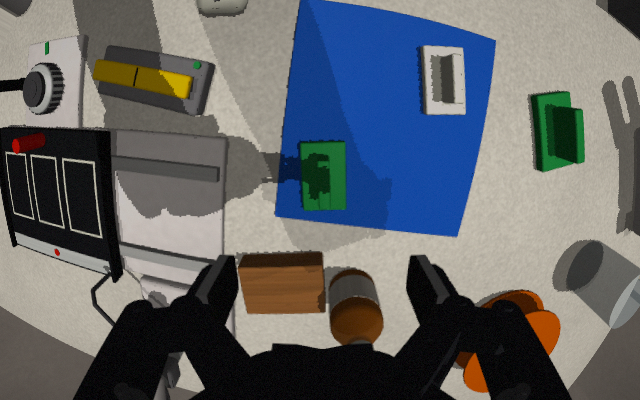

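play_rows:
  moves:
    - [[0,-0.5,0],[0.002,0.045,0.001],100]
    - [[0,-0.5,0],[0.002,0.09,0.001],100]
    - [[0,-0.5,0],[0.002,0.13,0.001],100]
    - [[0,-0.5,0],[0.002,0.16,0.001],100]
    - [[0,-0.5,0],[0.002,0.171,0.001],100]

```text
time: 1.95
ee_pos: [0.5402, 0.3238, 0.0225]
tcp_rot: [-89.8, 0.1, 100.4]
wrist_force: [-0.2, -0.0, -0.5]
opening: 0.0851
```

play_rows:
  moves:
    - [[0,0,0],[0,0,0],0]
    - [[0,0,0],[0,0,0],0]
    - [[0,0,0],[0,0,0],0]
    - [[0,0,0],[0,0,0],0]
    - [[0,0,0],[0,0,0],0]
  grip_force: 40

```text
time: 2.45
ee_pos: [0.5432, 0.3239, 0.0264]
tcp_rot: [-90.1, -0.0, 100.3]
wrist_force: [0.9, -1.3, 0.5]
opening: 0.012
```

```bash
python3 -c "
from h import *
st()
c=cam('wrist','w2');st();c=cam('top','t2');st();cam('side','s2')"
```

```text
2.45 pos [0.5432 0.3239 0.0264] rot [-9.0080e+01 -2.0000e-02  1.0028e+02] F [ 0.91 -1.3   0.46] op 0.012 q [30.8 17.   1.2 74.2 -0.  20.5]
2.5 pos [0.5433 0.3241 0.0265] rot [-9.0100e+01 -3.0000e-02  1.0028e+02] F [0.48 1.62 3.72] op 0.011 q [30.8 17.   1.2 74.2 -0.  20.5]
2.55 pos [0.5433 0.3241 0.0264] rot [-9.0090e+01 -3.0000e-02  1.0029e+02] F [ 0.09 -0.1   5.79] op 0.0111 q [30.8 17.   1.2 74.2 -0.  20.5]
```

View pics/w2.png

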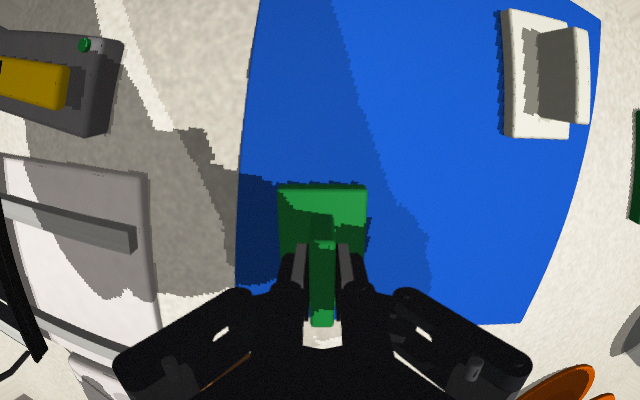

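```bash
cat > bays.py <<'E'
from h import *
t=cam("top")
g=cv2.cvtColor(t["img"],cv2.COLOR_RGB2GRAY)
def rect(ct,z):
    q=np.array([at(t,a[0],z)[:2] for a in ct],np.float32)
    r=cv2.minAreaRect(q*1000); b=cv2.boxPoints(r); e=[b[1]-b[0],b[2]-b[1]]; L=max(e,key=np.linalg.norm)
    print(np.round(r[0],1),np.round(r[1],1),"deg",round(np.degrees(np.arctan2(L[1],L[0])),1))
x0,y0=320,130
roi=g[130:195,260:415]; roi=cv2.resize(roi,None,fx=4,fy=4,interpolation=cv2.INTER_CUBIC)
m=(roi<55).astype(np.uint8)*255
cs,_=cv2.findContours(m,cv2.RETR_LIST,cv2.CHAIN_APPROX_NONE)
for ct in cs:
    if 1500<cv2.contourArea(ct)<12000*2:
        p=(ct.astype(float)+0.5)/4-0.5+[260,130]; print(cv2.contourArea(ct),end=' '); rect(p,0.036)
E
python3 bays.py; python3 -c "
import cv2;a=cv2.imread('pics/t2.png');cv2.imwrite('pics/t2c.png',cv2.resize(a[90:240,200:400],None,fx=4,fy=4))"
```

```text
7994.5 [616.4  14.9] [93.  52.7] deg 1.9
7939.5 [619.1 -61. ] [92.5 53. ] deg 1.6
7898.5 [ 621.2 -136.8] [93.  52.7] deg 1.5
13034.0 [616.6  15. ] [111.5  71. ] deg 1.6
13167.0 [610.9 -61.3] [125.9  70.4] deg 1.8
12833.5 [ 621.8 -137. ] [110.5  70.9] deg 1.6
```

View pics/t2c.png

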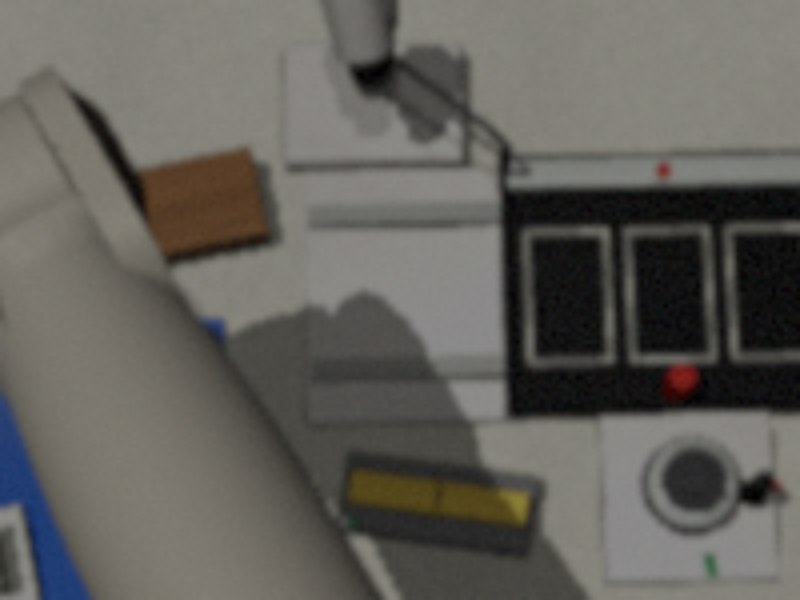

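```bash
python3 -c "
from h import *
go((.619,-.137,.14),91.7)"
```

```text
shift [-0.4671 -0.1138  0.0076] turn [0.09 8.58 0.04]
```

play_rows:
  moves:
    - [[0,0,0],[0,-0.04,0],0]
    - [[0,0,0],[0,-0.085,0],0]
    - [[0,2,0],[-0.02,-0.114,0],0]
    - [[0,4,0],[-0.06,-0.114,0.002],0]
    - [[0,6,0],[-0.11,-0.114,0.004],0]

```text
time: 3.15
ee_pos: [0.5588, 0.215, 0.1404]
tcp_rot: [-90.1, -0.0, 94.3]
wrist_force: [1.5, -0.2, -1.8]
opening: 0.011
```

```bash
python3 -c "
from h import *
cam('wrist','w3');st();go((.619,-.137,.14),91.7)"
```

```text
3.2 pos [0.5595 0.2077 0.14  ] rot [-90.05   0.16  93.94] F [ 4.86 -3.96 -1.26] op 0.0112 q [20.4 10.5  6.1 85.6 -0.2 16.5]
shift [-0.3479  0.001  -0.0357] turn [ 0.05  2.24 -0.16]
```

View pics/w3.png

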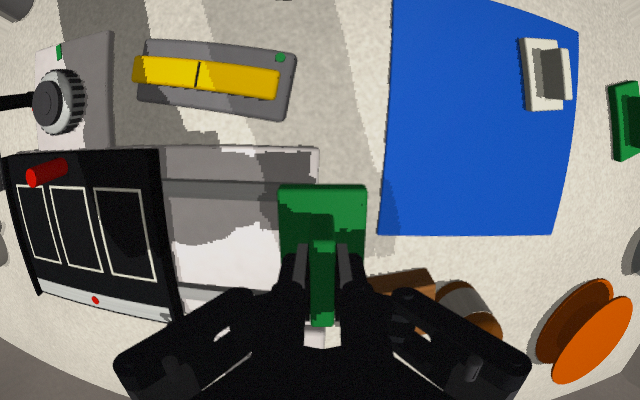

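play_rows:
  moves:
    - [[0,1,0],[-0.045,0,-0.005],0]
    - [[0,2,0],[-0.09,0,-0.01],0]
    - [[0,2.3,0],[-0.14,0,-0.015],0]
    - [[0,2.3,0],[-0.19,0,-0.02],0]
    - [[0,2.3,0],[-0.235,0,-0.025],0]

```text
time: 3.7
ee_pos: [0.6009, -0.0199, 0.1393]
tcp_rot: [-90.0, 0.0, 92.0]
wrist_force: [0.4, 0.5, -0.9]
opening: 0.0109
```

play_rows:
  moves:
    - [[0,0,0],[-0.04,0,-0.005],0]
    - [[0,0,0],[-0.08,0,-0.008],0]
    - [[0,0,0],[-0.11,0,-0.01],0]
    - [[0,0,0],[-0.11,0,-0.01],0]
    - [[0,0,0],[-0.11,0,-0.01],0]

```text
time: 4.2
ee_pos: [0.6146, -0.1277, 0.1389]
tcp_rot: [-90.0, -0.0, 91.9]
wrist_force: [0.2, 0.4, -1.1]
opening: 0.0113
```

```bash
python3 -c "
from h import *
c=cam('wrist','w4');st();go((.619,-.137,.06),91.7)
for p in ((.6215,-.137,.036),(.619,-.061,.036)):print(proj(c,p))"
```

```text
4.25 pos [ 0.6146 -0.1269  0.1391] rot [-8.997e+01 -3.000e-02  9.197e+01] F [ 0.03  0.33 -0.84] op 0.0112 q [-11.7  14.9  11.1  86.3   0.  -13.6]
shift [-0.0103  0.0791 -0.0041] turn [-0.03  0.27  0.03]
[310.89971609 204.6820472 ]
[400.00616334 204.63816782]
```

View pics/w4.png

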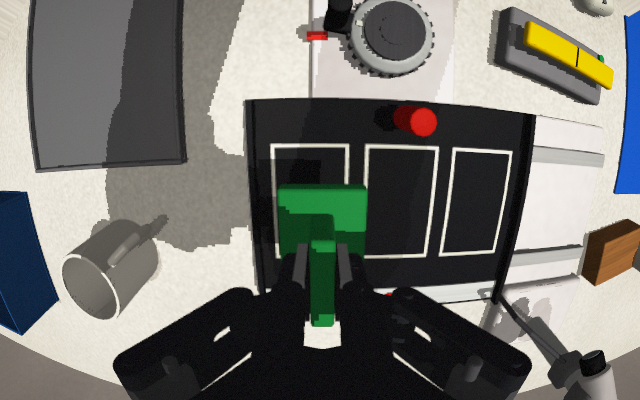

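play_rows:
  moves:
    - [[0,0.2,0],[-0.01,0.02,-0.004],0]
    - [[0,0.2,0],[-0.01,0.05,-0.004],0]
    - [[0,0.2,0],[-0.01,0.07,-0.004],0]
    - [[0,0.2,0],[-0.01,0.079,-0.004],0]
    - [[0,0.2,0],[-0.01,0.079,-0.004],0]

```text
time: 4.75
ee_pos: [0.6189, -0.1358, 0.0602]
tcp_rot: [-90.0, -0.0, 91.9]
wrist_force: [-0.7, 0.2, -0.3]
opening: 0.0114
```

```bash
python3 -c "
from h import *
c=cam('wrist','w5');st();go((.619,-.137,.0585),91.7)"
```

```text
4.8 pos [ 0.6193 -0.136   0.0608] rot [-90.02   0.    91.87] F [ 0.06 -0.23 -0.33] op 0.0111 q [-12.4  16.4   4.4  78.    0.  -14.3]
shift [-0.001   0.0023  0.0003] turn [ 0.02  0.17 -0.  ]
```

View pics/w5.png

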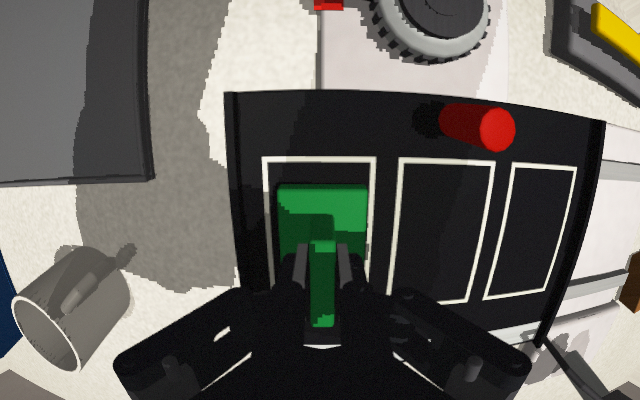

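play_rows:
  moves:
    - [[0,0,0],[0,0.002,0],0]
    - [[0,0,0],[0,0.0025,0],0]
    - [[0,0,0],[0,0.0025,0],45]
    - [[0,0,0],[0,0.0025,0],45]
    - [[0,0,0],[0,0.0025,0],45]

```text
time: 5.3
ee_pos: [0.6192, -0.1371, 0.058]
tcp_rot: [-90.0, 0.0, 91.8]
wrist_force: [0.5, 0.3, 0.0]
opening: 0.0383
```

play_rows:
  moves:
    - [[0,0,0],[0,-0.01,0],45]
    - [[0,0,0],[0,-0.05,0],45]
    - [[0,0,0],[0,-0.1,0],45]
    - [[0,0,0],[0.02,-0.1,0],60]
    - [[0,0,0],[0.06,-0.1,0.01],100]

```text
time: 5.8
ee_pos: [0.6087, -0.0787, 0.1603]
tcp_rot: [-90.2, 0.1, 91.6]
wrist_force: [-0.1, 1.2, -0.5]
opening: 0.0646
```

Run:
```python
from m1 import *
st()
cv2.imwrite("pics/t6.png",c["img"][:,:,::-1]);w=cam('wrist','w6')
def rect(m,z):
    p=np.argwhere(m)[:,::-1].astype(np.float32)
    q=np.array([at(c,a,z)[:2] for a in p],np.float32)
    r=cv2.minAreaRect(q*1000); b=cv2.boxPoints(r); e=[b[1]-b[0],b[2]-b[1]]; L=max(e,key=np.linalg.norm)
    print(np.round(r[0],1),np.round(r[1],1),"long axis deg",round(np.degrees(np.arctan2(L[1],L[0])),1))
for ce,t,m in blobs(c,(50,100,30),(85,255,255),None,100): print(ce);rect(m,0.048)
for ce,t,m in blobs(c,(0,0,120),(180,70,255),(180,172,256,252),20): print(t);rect(m,0.016)
go((.4178-.0023,.4345,.2),104)
```

```text
5.9 pos [ 0.6068 -0.0743  0.1594] rot [-9.007e+01 -4.000e-02  9.193e+01] F [ 0.74 -0.75 -0.23] op 0.0782 q [-7.  12.5 10.6 88.   0.1 -8.9]
[140.12924071 225.45880452]
[425.9 592.1] [92.5 59.2] long axis deg 23.3
[226.08144796 283.61538462]
[262.8 340.8] [33. 51.] long axis deg -25.6
[190 217  19  27 262]
[417.8 433.4] [73.6 45.7] long axis deg 14.3
shift [ 0.5164 -0.0412  0.1744] turn [ 7.000e-02 -1.208e+01 -1.000e-02]
```

View pics/w6.png

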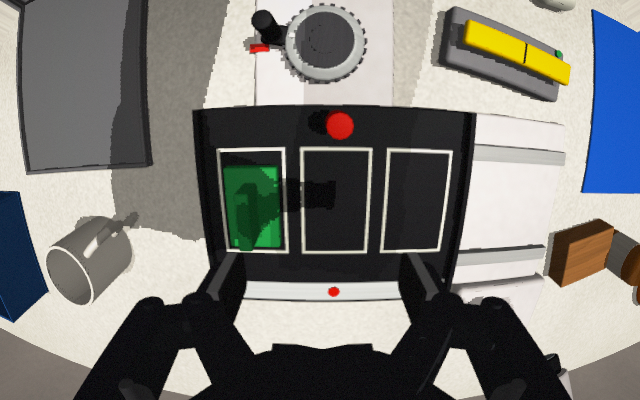

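View pics/t6.png

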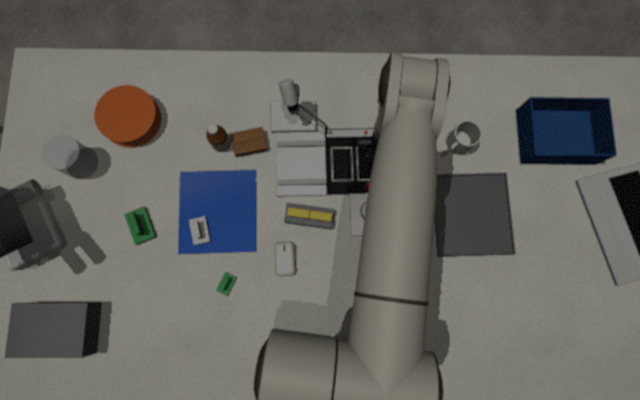

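Run:
```python
from h import *
w=cam('wrist')
hsv=cv2.cvtColor(w["img"],cv2.COLOR_RGB2HSV); m=cv2.inRange(hsv,(50,120,110),(85,255,255)); m[:, :200]=0;m[:,300:]=0
k=np.argwhere(cv2.inRange(hsv,(50,100,20),(85,255,255))[140:260,200:300])+[140,200]
q=np.array([at(w,(b,a),.048)[:2] for a,b in k],np.float32); r=cv2.minAreaRect(q*1000); print(r)
for p in ((218,150),(285,149),(221,252),(287,250)): print(np.round(at(w,p,.036),4))
```

```text
((622.6883544921875, -138.56112670898438), (62.84220504760742, 85.77901458740234), 83.98392486572266)
[ 0.5727 -0.1705  0.036 ]
[ 0.5712 -0.1094  0.036 ]
[ 0.6752 -0.1752  0.036 ]
[ 0.6688 -0.1078  0.036 ]
```

Run:
```python
from h import *
w=cam('wrist'); 
for p in ((224,166),(279,166),(283,248)): print(np.round(at(w,p,.048),4))
i=w["img"][130:270,190:400,::-1]; cv2.imwrite("pics/w6c.png",cv2.resize(i,None,fx=3.8,fy=3.8,interpolation=cv2.INTER_CUBIC))
```

```text
[ 0.5847 -0.1623  0.048 ]
[ 0.5838 -0.114   0.048 ]
[ 0.6604 -0.1113  0.048 ]
```

View pics/w6c.png

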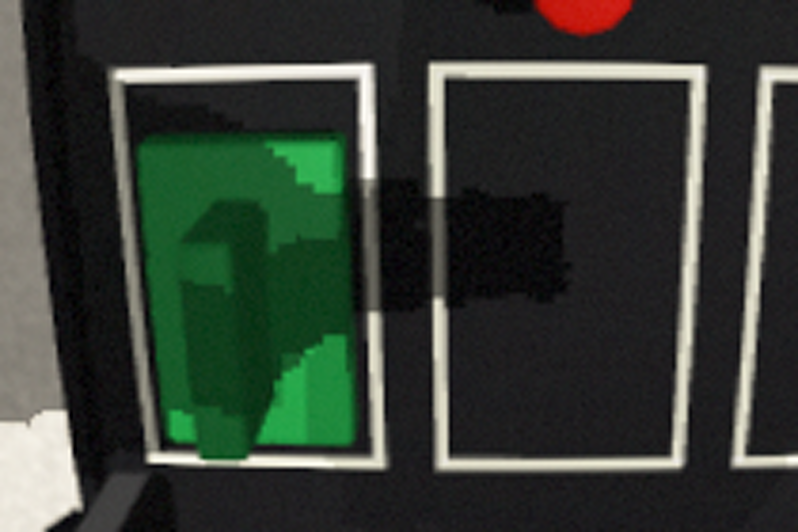

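play_rows:
  moves:
    - [[0,-1,0],[0.045,-0.01,0.015],100]
    - [[0,-2,0],[0.09,-0.02,0.03],100]
    - [[0,-3,0],[0.135,-0.03,0.045],100]
    - [[0,-4,0],[0.18,-0.04,0.06],100]
    - [[0,-5,0],[0.225,-0.04,0.075],100]

```text
time: 6.55
ee_pos: [0.5254, 0.1459, 0.1995]
tcp_rot: [-90.1, -0.0, 96.7]
wrist_force: [1.2, 0.9, -0.1]
opening: 0.0857
```

```bash
python3 -c "
from h import *
st();go((.4155,.434,.2),104)"
```

```text
6.55 pos [0.5254 0.1459 0.1995] rot [-9.013e+01 -1.000e-02  9.674e+01] F [ 1.16  0.94 -0.08] op 0.0857 q [15.5  3.6  5.1 91.3 -0.   8.8]
shift [ 0.299  -0.0007  0.0753] turn [ 0.13 -7.26  0.  ]
```

play_rows:
  moves:
    - [[0,-1.5,0],[0.048,0,0.012],100]
    - [[0,-3,0],[0.096,0,0.024],100]
    - [[0,-4.5,0],[0.144,0,0.036],100]
    - [[0,-6,0],[0.192,0,0.048],100]
    - [[0,-7,0],[0.24,0,0.06],100]

```text
time: 7.05
ee_pos: [0.4372, 0.3776, 0.198]
tcp_rot: [-90.0, 0.0, 103.8]
wrist_force: [1.6, 0.2, 0.7]
opening: 0.0853
```

play_rows:
  moves:
    - [[0,0,0],[0.03,0,0.02],100]
    - [[0,0,0],[0.052,0,0.022],100]
    - [[0,0,0],[0.052,0,0.022],100]
    - [[0,0,0],[0.052,0,0.022],100]
    - [[0,0,0],[0.052,0,0.022],100]

```text
time: 7.55
ee_pos: [0.4045, 0.4207, 0.1978]
tcp_rot: [-90.0, 0.0, 103.7]
wrist_force: [-0.6, -0.2, -0.4]
opening: 0.0851
```

```bash
python3 -c "
from h import *
c=cam('wrist','w7');st();go((.4178,.434,.0255),104.2)
print(proj(c,(.4178,.434,.016)))"
```

```text
7.6 pos [0.4044 0.4206 0.1979] rot [-9.0000e+01  1.0000e-02  1.0369e+02] F [-0.56  0.53  0.7 ] op 0.0851 q [46.1  9.1 10.8 91.8 -0.  32.4]
shift [ 0.0099  0.1724 -0.0161] turn [ 0.   -0.51 -0.01]
[331.45691492 188.96569754]
```

View pics/w7.png

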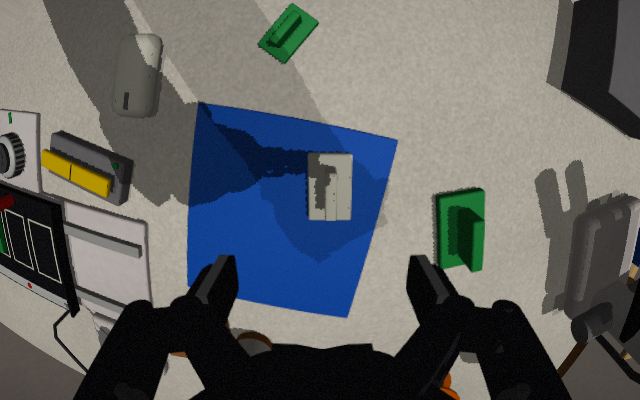

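play_rows:
  moves:
    - [[0,-0.5,0],[0.01,0.045,-0.016],100]
    - [[0,-0.5,0],[0.01,0.09,-0.016],100]
    - [[0,-0.5,0],[0.01,0.135,-0.016],100]
    - [[0,-0.5,0],[0.01,0.165,-0.016],100]
    - [[0,-0.5,0],[0.01,0.174,-0.016],100]

```text
time: 8.1
ee_pos: [0.4159, 0.4327, 0.0201]
tcp_rot: [-89.7, 0.2, 104.2]
wrist_force: [0.8, -0.5, -0.8]
opening: 0.0855
```

play_rows:
  moves:
    - [[0,0,0],[0,0,0],0]
    - [[0,0,0],[0,0,0],0]
    - [[0,0,0],[0,0,0],0]
    - [[0,0,0],[0,0,0],0]
    - [[0,0,0],[0,0,0],0]
  grip_force: 40

```text
time: 8.6
ee_pos: [0.4171, 0.4355, 0.0249]
tcp_rot: [-90.1, -0.0, 104.3]
wrist_force: [1.0, -1.2, 0.6]
opening: 0.012
```

```bash
python3 -c "
from h import *
st();go((.619,-.061,.14),91.7)"
```

```text
8.6 pos [0.4171 0.4355 0.0249] rot [-9.0080e+01 -4.0000e-02  1.0429e+02] F [ 0.99 -1.2   0.59] op 0.012 q [46.2 13.1 -3.7 73.2 -0.  32. ]
shift [-0.5309 -0.1154 -0.0732] turn [ 0.08 12.59  0.05]
```

play_rows:
  moves:
    - [[0,0,0],[0,-0.04,0],0]
    - [[0,0,0],[0,-0.085,0],0]
    - [[0,2,0],[-0.03,-0.115,-0.004],0]
    - [[0,4,0],[-0.075,-0.115,-0.01],0]
    - [[0,6,0],[-0.12,-0.115,-0.016],0]

```text
time: 9.1
ee_pos: [0.4625, 0.3224, 0.1404]
tcp_rot: [-90.1, -0.1, 98.3]
wrist_force: [1.8, 0.1, -1.8]
opening: 0.0114
```

play_rows:
  moves:
    - [[0,2,0],[-0.045,0,-0.012],0]
    - [[0,4,0],[-0.09,0,-0.024],0]
    - [[0,6,0],[-0.135,0,-0.036],0]
    - [[0,6.5,0],[-0.18,0,-0.048],0]
    - [[0,6.5,0],[-0.225,0,-0.06],0]

```text
time: 9.6
ee_pos: [0.5541, 0.1071, 0.1392]
tcp_rot: [-90.0, -0.0, 91.8]
wrist_force: [-0.0, 0.6, -0.7]
opening: 0.0114
```

```bash
python3 -c "
from h import *
st();go((.619,-.061,.14),91.7)"
```

```text
9.6 pos [0.5541 0.1071 0.1392] rot [-9.004e+01 -1.000e-02  9.178e+01] F [-0.05  0.62 -0.71] op 0.0114 q [10.9  6.   1.  85.   0.   9.2]
shift [-0.17   -0.0008 -0.0596] turn [0.04 0.08 0.01]
```

play_rows:
  moves:
    - [[0,0,0],[-0.04,0,-0.015],0]
    - [[0,0,0],[-0.085,0,-0.03],0]
    - [[0,0,0],[-0.125,0,-0.045],0]
    - [[0,0,0],[-0.163,0,-0.057],0]
    - [[0,0,0],[-0.163,0,-0.057],0]

```text
time: 10.1
ee_pos: [0.6166, -0.0565, 0.1384]
tcp_rot: [-90.0, 0.1, 91.5]
wrist_force: [-0.1, 1.0, -0.4]
opening: 0.0109
```

```bash
python3 -c "
from h import *
cam('top','t8');st();go((.619,-.061,.06),91.7)"
```

```text
10.15 pos [ 0.616  -0.0545  0.1384] rot [-89.97   0.    91.61] F [ 0.27  1.2  -0.63] op 0.0114 q [-5.1 13.6  9.5 86.  -0.  -6.7]
shift [-0.0066  0.0784 -0.0029] turn [-0.03 -0.09 -0.  ]
```

play_rows:
  moves:
    - [[0,0,0],[-0.006,0.02,-0.003],0]
    - [[0,0,0],[-0.006,0.05,-0.003],0]
    - [[0,0,0],[-0.006,0.07,-0.003],0]
    - [[0,0,0],[-0.006,0.078,-0.003],0]
    - [[0,0,0],[-0.006,0.078,-0.003],0]

```text
time: 10.65
ee_pos: [0.6182, -0.0573, 0.06]
tcp_rot: [-89.9, -0.0, 91.8]
wrist_force: [-0.1, -0.1, -0.4]
opening: 0.0113
```

```bash
python3 -c "
from h import *
c=cam('wrist','w9');st();go((.619,-.061,.057),91.7)"
```

```text
10.7 pos [ 0.6189 -0.0575  0.0614] rot [-90.01  -0.    91.84] F [-0.73  0.21  0.78] op 0.0115 q [-5.3 14.8  2.4 77.7  0.  -7.1]
shift [-0.0035  0.0044 -0.    ] turn [0.01 0.14 0.  ]
```

View pics/w9.png

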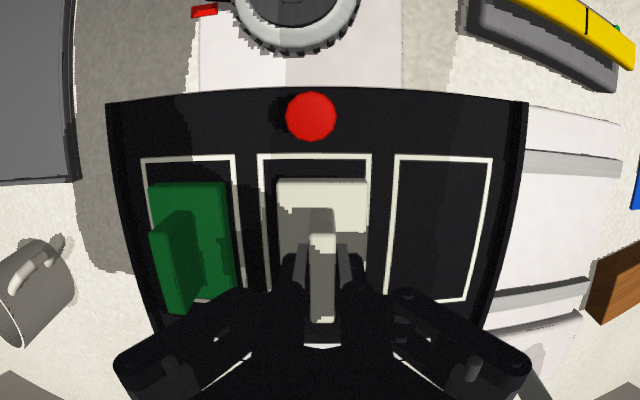

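play_rows:
  moves:
    - [[0,0,0],[-0.0035,0,0],0]
    - [[0,0,0],[-0.0035,0.003,0],0]
    - [[0,0,0],[-0.0035,0.0043,0],0]
    - [[0,0,0],[-0.0035,0.0043,0],45]
    - [[0,0,0],[-0.0035,0.0043,0],45]

```text
time: 11.2
ee_pos: [0.6191, -0.0617, 0.0568]
tcp_rot: [-90.0, 0.0, 91.8]
wrist_force: [-0.2, 0.3, 0.4]
opening: 0.0376
```

play_rows:
  moves:
    - [[0,0,0],[0,0,0],45]
    - [[0,0,0],[0,-0.01,0],45]
    - [[0,0,0],[0,-0.05,0],45]
    - [[0,0,0],[0,-0.09,0],45]
    - [[0,0,0],[0,-0.1,0.03],45]

```text
time: 11.7
ee_pos: [0.5924, -0.0627, 0.1618]
tcp_rot: [-90.4, 0.1, 91.8]
wrist_force: [-1.3, -0.9, 0.9]
opening: 0.0385
```

```bash
python3 -c "
from h import *
c=cam('wrist','w10');st();go((.543,-.063,.14),91.7)"
```

```text
11.75 pos [ 0.5875 -0.0629  0.1623] rot [-9.027e+01  5.000e-02  9.179e+01] F [ 4.4  -0.27  3.68] op 0.0386 q [-6.1  9.5  7.4 87.6 -0.  -7.9]
shift [0.0013 0.0221 0.0446] turn [ 0.27  0.09 -0.05]
```

View pics/w10.png

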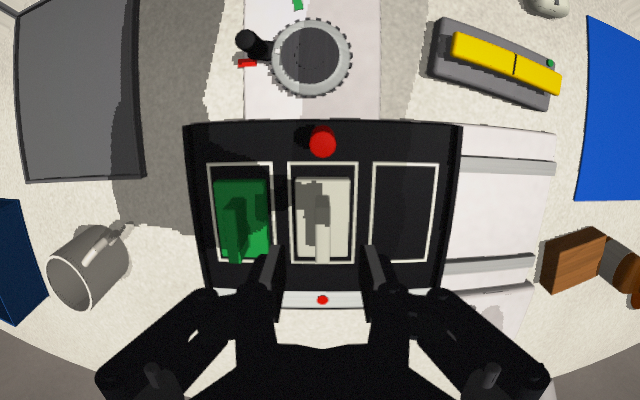

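```bash
cat > m2.py <<'E'
from h import *
import sys
w=cam('wrist'); st()
hsv=cv2.cvtColor(w["img"],cv2.COLOR_RGB2HSV)
m=cv2.inRange(hsv,(0,150,60),(8,255,255))|cv2.inRange(hsv,(172,150,60),(180,255,255))
n,l,s,ce=cv2.connectedComponentsWithStats(m)
for i in range(1,n):
    if s[i,4]>=20: print(np.round(ce[i],1),s[i].tolist(),[np.round(at(w,ce[i],z)[:2],4).tolist() for z in (.02,.036,.086)])
E
python3 m2.py
```

```text
11.8 pos [ 0.5884 -0.0628  0.1606] rot [-9.024e+01  4.000e-02  9.178e+01] F [ 0.78 -0.86 -0.38] op 0.0385 q [-6.1  9.6  7.4 87.5 -0.  -7.9]
[246.6  68. ] [238, 64, 19, 9, 128] [[0.4795, -0.1355], [0.481, -0.1316], [0.486, -0.1192]]
[322.4 148.1] [309, 131, 28, 34, 725] [[0.5534, -0.064], [0.5508, -0.0641], [0.5427, -0.0644]]
[322.1 303.5] [317, 300, 11, 8, 73] [[0.7285, -0.0587], [0.716, -0.0591], [0.6771, -0.0603]]
```

play_rows:
  moves:
    - [[0,0,0],[0,0,0.03],60]
    - [[0,0,0],[-0.001,0.01,0.045],60]
    - [[0,0,0],[-0.001,0.05,0.045],60]
    - [[0,0,0],[-0.001,0.09,0.045],60]
    - [[0,0,0],[-0.001,0.112,0.045],60]

```text
time: 12.3
ee_pos: [0.5427, -0.0649, 0.0414]
tcp_rot: [-89.8, -0.0, 91.8]
wrist_force: [-0.2, -0.3, -0.6]
opening: 0.0511
```

```bash
python3 -c "
from h import *
c=cam('wrist','w11');st();go((.5435,-.064,.049),91.7)"
```

```text
12.35 pos [ 0.5415 -0.0647  0.0386] rot [-8.961e+01 -6.000e-02  9.179e+01] F [-0.48  0.18 -2.7 ] op 0.0514 q [ -6.8   5.5 -10.8  74.2   0.   -8.6]
shift [ 0.0006 -0.0104 -0.002 ] turn [-0.39  0.09  0.06]
```

View pics/w11.png

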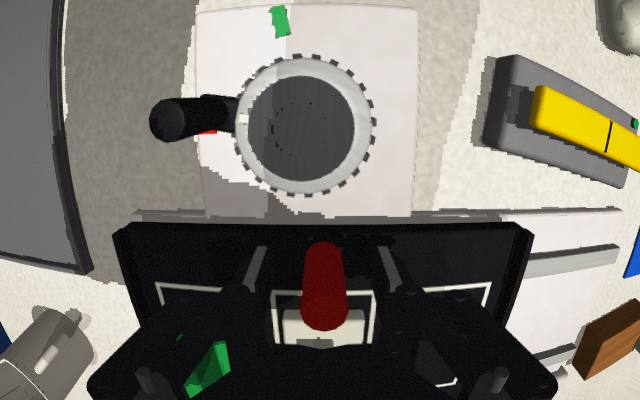

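play_rows:
  moves:
    - [[0,0,0],[0,0,0],60]
    - [[0,0,0],[0,0,0],60]
    - [[0,0,0],[0,0,0],60]
    - [[0,0,0],[0,0,0],60]
    - [[0,0,0],[0,0,0],60]

```text
time: 12.85
ee_pos: [0.5446, -0.0651, 0.0454]
tcp_rot: [-90.1, 0.0, 91.8]
wrist_force: [0.3, 0.6, 0.0]
opening: 0.0512
```

```bash
python3 -c "
from h import *
st();go((.5435,-.064,.049),91.7)"
```

```text
12.85 pos [ 0.5446 -0.0651  0.0454] rot [-9.007e+01  1.000e-02  9.179e+01] F [0.26 0.63 0.04] op 0.0512 q [ -6.8   5.2 -10.3  74.4   0.   -8.6]
shift [ 0.0011 -0.0036  0.001 ] turn [ 0.07  0.09 -0.01]
```

Raise 4 mm, close on the post.

play_rows:
  moves:
    - [[0,0,0],[0.001,-0.004,0.001],60]
    - [[0,0,0],[0.001,-0.004,0.001],0]
    - [[0,0,0],[0.001,-0.004,0.001],0]
    - [[0,0,0],[0.001,-0.004,0.001],0]
    - [[0,0,0],[0.001,-0.004,0.001],0]
  grip_force: 30

```text
time: 13.35
ee_pos: [0.5431, -0.0641, 0.0488]
tcp_rot: [-90.0, 0.0, 91.8]
wrist_force: [-1.9, 0.1, 3.3]
opening: 0.0193
```

```bash
python3 -c "
from h import *
st();c=cam('top','t12');s=cam('side','s12')
a=c['img'][100:200,270:430,::-1];cv2.imwrite('pics/t12c.png',cv2.resize(a,None,fx=5,fy=5,interpolation=cv2.INTER_CUBIC))
a=s['img'][180:260,330:450,::-1];cv2.imwrite('pics/s12c.png',cv2.resize(a,None,fx=6,fy=6,interpolation=cv2.INTER_CUBIC))"
```

```text
13.35 pos [ 0.5431 -0.0641  0.0488] rot [-9.002e+01  1.000e-02  9.179e+01] F [-1.92  0.1   3.26] op 0.0193 q [ -6.7   5.  -10.1  74.9  -0.   -8.5]
```

View pics/t12c.png

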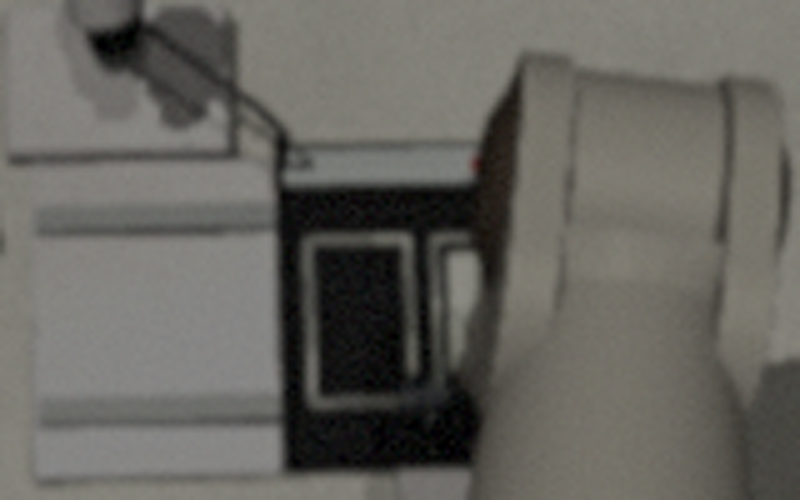

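View pics/s12c.png

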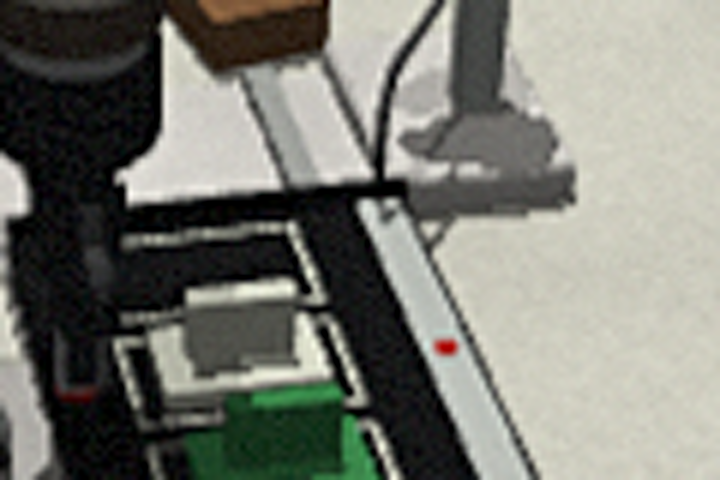

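```bash
python3 -c "
from h import *
c=cam('top');s=cam('side')
for p in ((327,128),(327,130),(327.5,131.5)): print(at(c,p,.046))
for p in ((393,209),(393.3,212),(393.5,215)): print(at(s,p,.046))
print('dot expected',0.7135-.0317*.12,-.060+.12)
for d in (.11,.12,.13):
  p=(0.7150-.0317*d,-.0595+d,.046); print(d,proj(c,p),proj(s,p))
"
```

```text
[0.72415778 0.05900557 0.046     ]
[0.71783549 0.05900085 0.046     ]
[0.71311763 0.05749497 0.046     ]
[0.71158327 0.06323098 0.046     ]
[0.70889406 0.04815147 0.046     ]
[0.70596862 0.03338441 0.046     ]
dot expected 0.709696 0.06
0.11 [329.82792453 132.03318147] [393.99223443 211.46518313]
0.12 [326.49925207 132.0989186 ] [393.08725466 209.53641447]
0.13 [323.16920668 132.16468283] [392.192855   207.63019503]
```

play_rows:
  moves:
    - [[0,0,0],[0.004,0,0],0]
    - [[0,0,0],[0.012,0,0],0]
    - [[0,0,0],[0.022,0,0],0]
    - [[0,0,0],[0.033,0,0],0]
    - [[0,0,0],[0.044,0,0],0]

```text
time: 14.05
ee_pos: [0.5418, -0.0203, 0.0488]
tcp_rot: [-90.0, 0.1, 91.8]
wrist_force: [-0.9, -2.4, 5.4]
opening: 0.019
```

play_rows:
  moves:
    - [[0,0,0],[0.011,0,0],0]
    - [[0,0,0],[0.022,0,0],0]
    - [[0,0,0],[0.033,0,0],0]
    - [[0,0,0],[0.042,0,0],0]
    - [[0,0,0],[0.046,0,0],0]

```text
time: 14.55
ee_pos: [0.5404, 0.0263, 0.0488]
tcp_rot: [-90.0, 0.0, 91.8]
wrist_force: [-0.8, -2.5, 4.9]
opening: 0.0194
```

```bash
python3 -c "
from h import *
st();c=cam('top','t13');s=cam('side','s13');cam('wrist','w13');st()
a=c['img'][100:200,270:430,::-1];cv2.imwrite('pics/t13c.png',cv2.resize(a,None,fx=5,fy=5,interpolation=cv2.INTER_CUBIC))
a=s['img'][160:240,330:450,::-1];cv2.imwrite('pics/s13c.png',cv2.resize(a,None,fx=6,fy=6,interpolation=cv2.INTER_CUBIC))"
```

```text
14.55 pos [0.5404 0.0263 0.0488] rot [-9.003e+01  3.000e-02  9.181e+01] F [-0.77 -2.45  4.89] op 0.0194 q [  2.8   4.2 -11.   74.8  -0.    1. ]
14.7 pos [0.5404 0.0266 0.0488] rot [-9.003e+01 -5.000e-02  9.183e+01] F [-1.54  2.28  4.96] op 0.0191 q [  2.8   4.2 -11.   74.8   0.    1. ]
```

View pics/t13c.png

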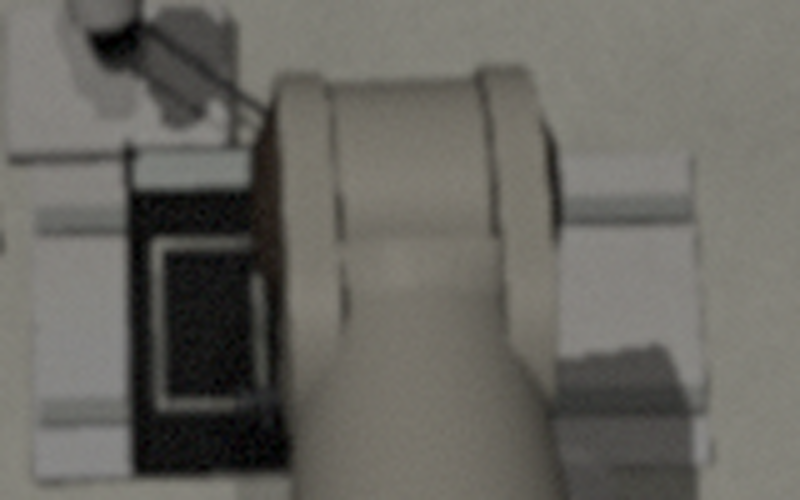

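View pics/s13c.png

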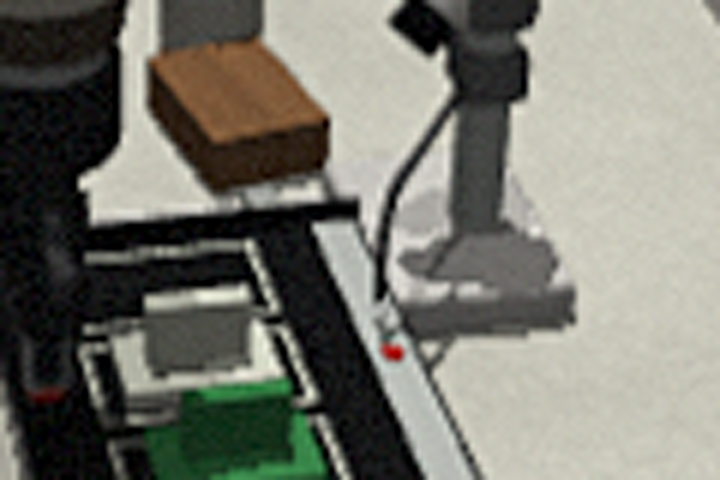

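View pics/w13.png

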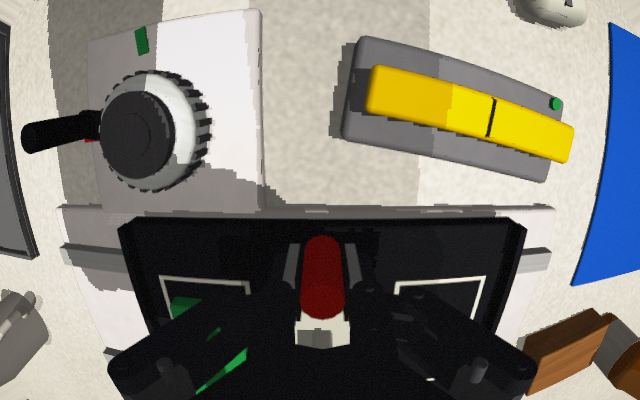

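```bash
python3 -c "
from h import *
s=cam('side')
h=cv2.cvtColor(s['img'],cv2.COLOR_RGB2HSV);m=cv2.inRange(h,(0,130,60),(8,255,255))|cv2.inRange(h,(172,130,60),(180,255,255))
n,l,q,ce=cv2.connectedComponentsWithStats(m)
for i in range(1,n): print(ce[i],q[i,4],at(s,ce[i],.036))
for p in ((393.1,208.6),(393.1,209.1),(393.1,209.8)): print(at(s,p,.046))
a=s['img'][190:230,375:415,::-1];cv2.imwrite('pics/s13d.png',cv2.resize(a,None,fx=15,fy=15,interpolation=cv2.INTER_NEAREST))
"
```

```text
[385. 131.] 1 [0.80831561 0.60234373 0.036     ]
[368. 133.] 1 [0.73967908 0.59561662 0.036     ]
[373.33333333 133.        ] 3 [0.76002185 0.59226896 0.036     ]
[385. 133.] 1 [0.80443887 0.58495959 0.036     ]
[388. 132.] 1 [0.81781725 0.59173043 0.036     ]
[371.  134.5] 2 [0.74856677 0.58080258 0.036     ]
[383.5 135. ] 2 [0.79496243 0.56877612 0.036     ]
[360. 137.] 1 [0.7030111  0.56635107 0.036     ]
[375. 137.] 1 [0.75938479 0.5571312  0.036     ]
[384.66666667 137.33333333] 3 [0.79499905 0.54842262 0.036     ]
[389. 137.] 1 [0.81183588 0.54855288 0.036     ]
[357. 139.] 1 [0.68881698 0.55142917 0.036     ]
[371. 139.] 1 [0.74107026 0.54290904 0.036     ]
[378. 138.] 1 [0.76888115 0.5469425  0.036     ]
[382. 139.] 1 [0.78201662 0.53623256 0.036     ]
[388. 139.] 1 [0.80431041 0.53259747 0.036     ]
[357.5 141.5] 2 [0.68710874 0.5305276  0.036     ]
[385. 140.] 3 [0.79133892 0.52621653 0.036     ]
[380. 143.] 1 [0.76762798 0.50496382 0.036     ]
[395.         218.16666667] 6 [0.71037409 0.03093948 0.036     ]
[336. 225.] 1 [0.53684763 0.02308703 0.036     ]
[338.5 225. ] 2 [0.54390293 0.02204812 0.036     ]
[321.18181818 271.09090909] 11 [ 0.47390548 -0.1635597   0.036     ]
[0.71235139 0.06520166 0.046     ]
[0.71175335 0.06268494 0.046     ]
[0.71091913 0.05917431 0.046     ]
```

View pics/s13d.png

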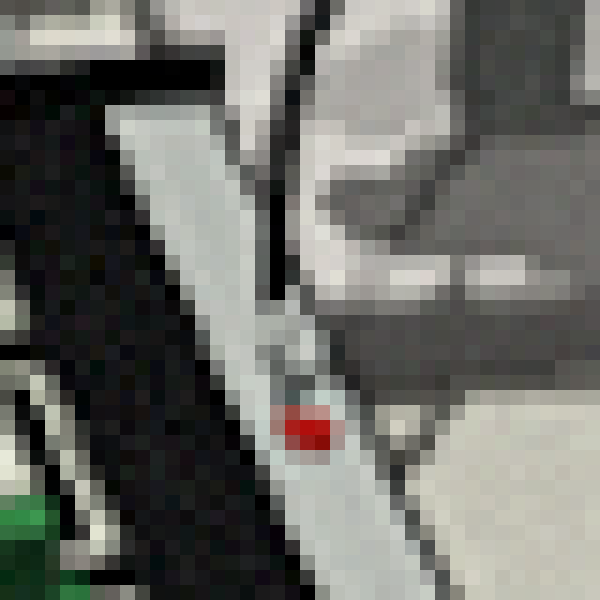

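play_rows:
  moves:
    - [[0,0,0],[0.004,0,0],0]
    - [[0,0,0],[0.012,0,0],0]
    - [[0,0,0],[0.021,0,0],0]
    - [[0,0,0],[0.027,0,0],0]
    - [[0,0,0],[0.0295,0,0],0]

```text
time: 15.25
ee_pos: [0.5395, 0.0556, 0.0488]
tcp_rot: [-90.0, 0.0, 91.8]
wrist_force: [-0.9, -3.1, 5.3]
opening: 0.0192
```

play_rows:
  moves:
    - [[0,0,0],[0,0,0],0]
    - [[0,0,0],[0,0,0],0]
    - [[0,0,0],[0,0,0],0]
    - [[0,0,0],[0,0,0],0]
    - [[0,0,0],[0,0,0],0]

```text
time: 15.75
ee_pos: [0.5394, 0.0558, 0.0488]
tcp_rot: [-90.0, -0.0, 91.8]
wrist_force: [-1.1, 2.0, 5.4]
opening: 0.0193
```

```bash
python3 -c "
from h import *
s=cam('side','s14');st();c=cam('top')
h=cv2.cvtColor(s['img'],cv2.COLOR_RGB2HSV);m=cv2.inRange(h,(0,100,60),(8,255,255))|cv2.inRange(h,(172,100,60),(180,255,255))
m[:205]=0;m[:,:380]=0;m[:,405:]=0
n,l,q,ce=cv2.connectedComponentsWithStats(m)
for i in range(1,n): print(ce[i],q[i,4],at(s,ce[i],.036))
a=s['img'][190:230,375:415,::-1];cv2.imwrite('pics/s14d.png',cv2.resize(a,None,fx=15,fy=15,interpolation=cv2.INTER_NEAREST))
a=c['img'][100:200,270:430,::-1];cv2.imwrite('pics/t14c.png',cv2.resize(a,None,fx=5,fy=5,interpolation=cv2.INTER_CUBIC))
"
```

```text
15.8 pos [0.5394 0.0559 0.0487] rot [-9.002e+01 -4.000e-02  9.181e+01] F [-1.69  2.06  4.64] op 0.0192 q [  5.9   4.4 -10.8  74.8   0.    4.1]
[392.28571429 212.57142857] 7 [0.70910837 0.05951152 0.036     ]
```

View pics/s14d.png

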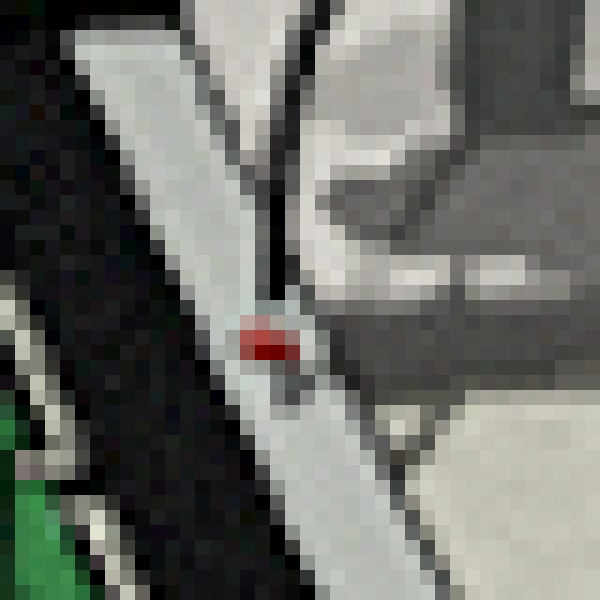

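play_rows:
  moves:
    - [[0,0,0],[0,0,0],50]
    - [[0,0,0],[0,0,0],50]
    - [[0,0,0],[0,0,0],50]
    - [[0,0,0],[0,-0.02,0],50]
    - [[0,0,0],[0,-0.06,0],50]

```text
time: 16.35
ee_pos: [0.5374, 0.0551, 0.106]
tcp_rot: [-89.7, 0.0, 91.8]
wrist_force: [1.2, 0.0, -0.2]
opening: 0.0428
```

play_rows:
  moves:
    - [[0,0,0],[0,-0.05,0],50]
    - [[0,0,0],[0,-0.09,0.03],50]
    - [[0,0,0],[0,-0.1,0.06],50]
    - [[0,0,0],[0,-0.1,0.06],50]
    - [[0,0,0],[0,-0.1,0.06],50]

```text
time: 16.85
ee_pos: [0.4794, 0.0535, 0.2088]
tcp_rot: [-90.1, -0.0, 91.8]
wrist_force: [0.3, -0.4, -0.3]
opening: 0.0425
```

```bash
python3 -c "
from h import *
st();c=cam('wrist','w15');t=cam('top','t15');s=cam('side','s15')
a=t['img'][100:250,270:470,::-1];cv2.imwrite('pics/t15c.png',cv2.resize(a,None,fx=4,fy=4,interpolation=cv2.INTER_CUBIC))"
python3 m2.py
```

```text
16.85 pos [0.4794 0.0535 0.2088] rot [-90.08  -0.    91.79] F [ 0.31 -0.36 -0.31] op 0.0425 q [ 6.4 -4.8 -2.2 92.5 -0.   4.6]
17.05 pos [0.4796 0.0535 0.2074] rot [-8.990e+01  1.000e-02  9.179e+01] F [-0.36  0.85 -0.47] op 0.0426 q [ 6.4 -4.6 -2.2 92.5  0.   4.6]
[323.7 244.6] [313, 225, 20, 36, 504] [[0.5658, 0.0579], [0.5577, 0.0576], [0.5326, 0.0565]]
[322.2 342.7] [319, 340, 8, 6, 37] [[0.7275, 0.0614], [0.7116, 0.0609], [0.662, 0.0593]]
```

View pics/w15.png

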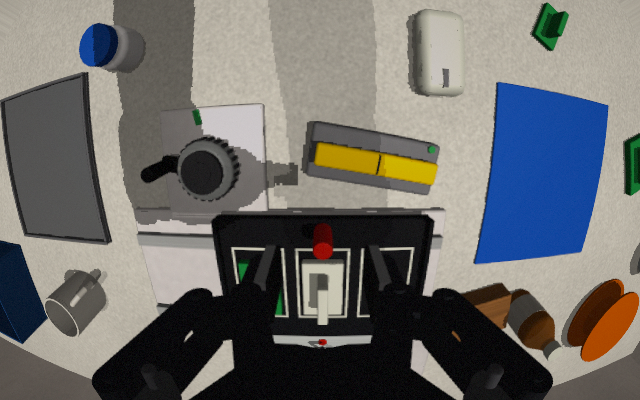

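View pics/t15c.png

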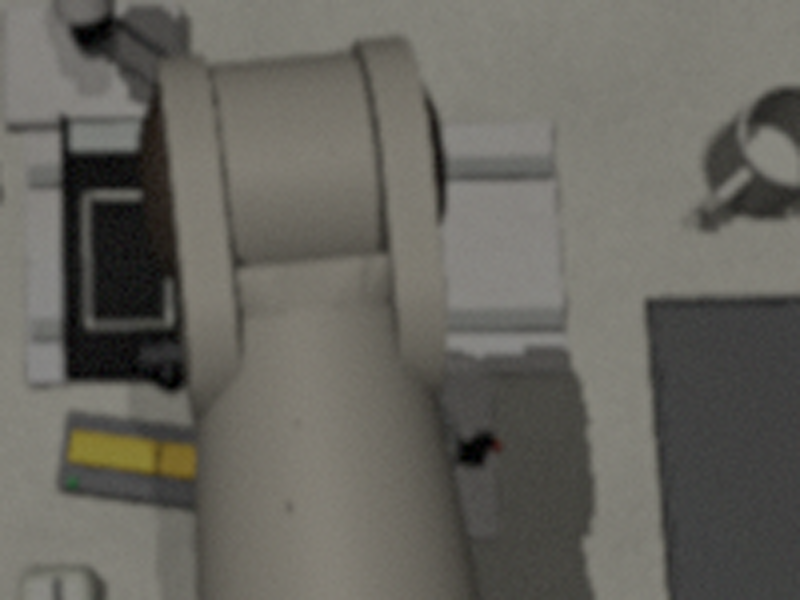

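```bash
python3 -c "
from h import *
t=cam('top');w=cam('wrist')
print(at(t,(372.8,209.1),.040))
for p in ((203,172),(208,170)): print(p,at(w,p,.04))
print('post top',at(w,(151,174),.086),'base',at(w,(181,167),.036))
print('green',at(w,(197,117),.012)); 
a=w['img'][90:240,120:280,::-1];cv2.imwrite('pics/w15c.png',cv2.resize(a,None,fx=4,fy=4,interpolation=cv2.INTER_CUBIC))
a=w['img'][320:365,280:370,::-1];cv2.imwrite('pics/w15d.png',cv2.resize(a,None,fx=8,fy=8,interpolation=cv2.INTER_CUBIC))
"
```

```text
[ 0.47842097 -0.07535704  0.04      ]
(203, 172) [ 0.47580206 -0.07524907  0.04      ]
(208, 170) [ 0.47353219 -0.06919911  0.04      ]
post top [ 0.46692658 -0.11368126  0.086     ] base [ 0.47128658 -0.10366352  0.036     ]
green [ 0.41792749 -0.09114395  0.012     ]
```

View pics/w15c.png

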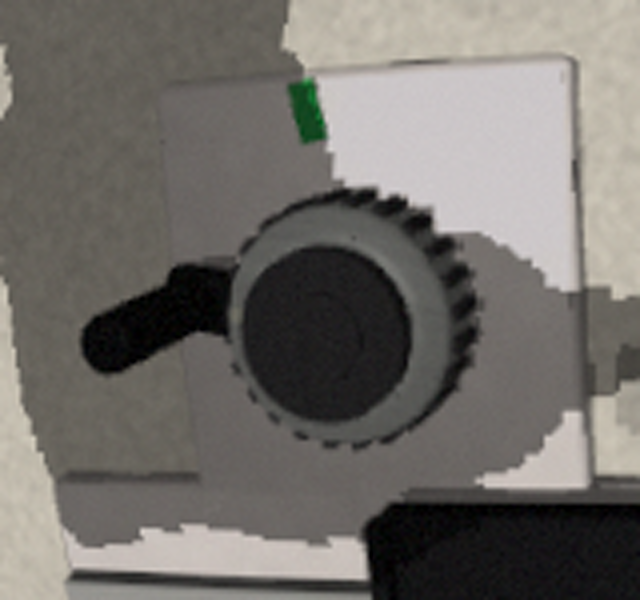

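View pics/w15d.png

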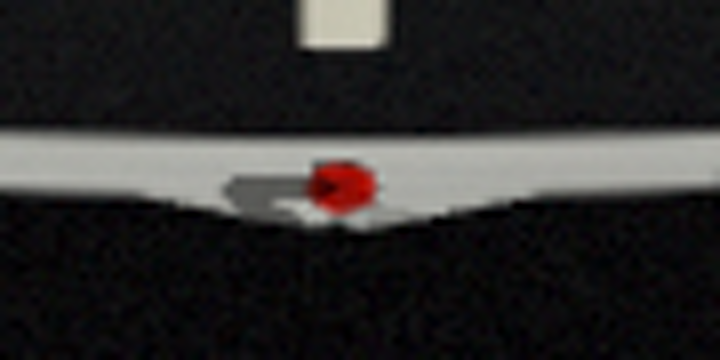

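play_rows:
  moves:
    - [[0,0,0],[-0.04,0.01,0.002],60]
    - [[0,0,0],[-0.08,0.02,0.005],60]
    - [[0,0,0],[-0.125,0.035,0.005],60]
    - [[0,0,0],[-0.17,0.055,0.005],60]
    - [[0,0,0],[-0.17,0.055,0.005],60]

```text
time: 17.65
ee_pos: [0.4784, -0.1205, 0.1502]
tcp_rot: [-89.7, -0.0, 91.5]
wrist_force: [0.1, 0.8, -0.3]
opening: 0.0513
```

play_rows:
  moves:
    - [[0,0,0],[0,0,0],60]
    - [[0,0,0],[0,0,0],60]
    - [[0,0,0],[0,0,0],60]
    - [[0,0,0],[0,0,0],60]
    - [[0,0,0],[0,0,0],60]

```text
time: 18.15
ee_pos: [0.4799, -0.1159, 0.1539]
tcp_rot: [-90.0, 0.0, 91.9]
wrist_force: [0.7, -0.0, 1.0]
opening: 0.0513
```

```bash
python3 -c "
from h import *
st();c=cam('wrist','w16')
a=c['img'][60:300,160:480,::-1];cv2.imwrite('pics/w16c.png',cv2.resize(a,None,fx=2.5,fy=2.5,interpolation=cv2.INTER_CUBIC))"
python3 m2.py
```

```text
18.15 pos [ 0.4799 -0.1159  0.1539] rot [-9.004e+01  1.000e-02  9.187e+01] F [ 0.71 -0.01  0.99] op 0.0513 q [-13.6  -3.6  -7.2  86.4   0.  -15.4]
18.25 pos [ 0.4798 -0.1161  0.1537] rot [-9.002e+01  1.000e-02  9.184e+01] F [-0.37  0.21  0.11] op 0.0513 q [-13.6  -3.6  -7.2  86.4  -0.  -15.4]
[297.8 182.1] [292, 179, 13, 8, 90] [[0.4761, -0.1388], [0.4717, -0.1376], [0.458, -0.134]]
[500.2 268.1] [483, 247, 31, 40, 464] [[0.5706, 0.0965], [0.5607, 0.084], [0.5298, 0.0449]]
```

View pics/w16c.png

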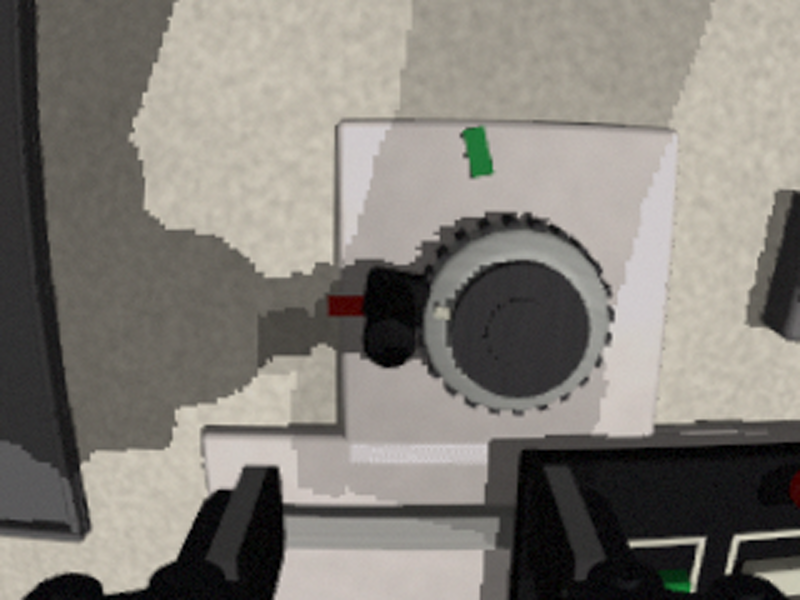

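```bash
python3 -c "
from h import *
w=cam('wrist'); a=at(w,(367.4,191.4),.04);p=at(w,(315.2,196),.086);g=at(w,(351.5,120.5),.012);r=at(w,(298,182.1),.012)
an=lambda v:np.degrees(np.arctan2(v[1],v[0]))
print(a,p,g,r)
for n,v in (('post',p-a),('g',g-a),('r',r-a)): print(n,np.hypot(*v[:2]),an(v))
go((p[0],p[1],.05),91.8)
"
```

```text
[ 0.47683443 -0.07711812  0.04      ] [ 0.46774292 -0.1216587   0.086     ] [ 0.41827163 -0.09162708  0.012     ] [ 0.47821541 -0.13932142  0.012     ]
post 0.04545897966856385 -101.5365923748942
g 0.06033333866647086 -166.08512895162085
r 0.06221863419898902 -88.72817703019109
shift [-0.005   0.1037  0.0122] turn [ 0.02  0.03 -0.  ]
```

play_rows:
  moves:
    - [[0,0,0],[-0.005,0.02,0.012],60]
    - [[0,0,0],[-0.005,0.045,0.012],60]
    - [[0,0,0],[-0.005,0.07,0.012],60]
    - [[0,0,0],[-0.005,0.09,0.012],60]
    - [[0,0,0],[-0.005,0.1,0.012],60]

```text
time: 18.8
ee_pos: [0.467, -0.1217, 0.0518]
tcp_rot: [-89.9, -0.0, 91.8]
wrist_force: [0.3, 0.5, 0.6]
opening: 0.0514
```

play_rows:
  moves:
    - [[0,0,0],[0,0,0],60]
    - [[0,0,0],[0,0,0],60]
    - [[0,0,0],[0,0,0],60]
    - [[0,0,0],[0,0,0],60]
    - [[0,0,0],[0,0,0],60]

```text
time: 19.3
ee_pos: [0.4682, -0.1221, 0.0541]
tcp_rot: [-90.1, 0.0, 91.8]
wrist_force: [-0.4, -0.3, -0.3]
opening: 0.0512
```

```bash
python3 -c "
from h import *
st();c=cam('wrist','w17');go((.4677,-.1217,.052),91.8)
print(at(c,(315,196),.086))"
```

```text
19.3 pos [ 0.4682 -0.1221  0.0541] rot [-9.006e+01  2.000e-02  9.179e+01] F [-0.42 -0.27 -0.29] op 0.0512 q [-14.6  -3.8 -18.4  75.3  -0.  -16.4]
shift [0.0003 0.0019 0.0004] turn [ 0.04 -0.01 -0.01]
[ 0.42406941 -0.12630508  0.086     ]
```

View pics/w17.png

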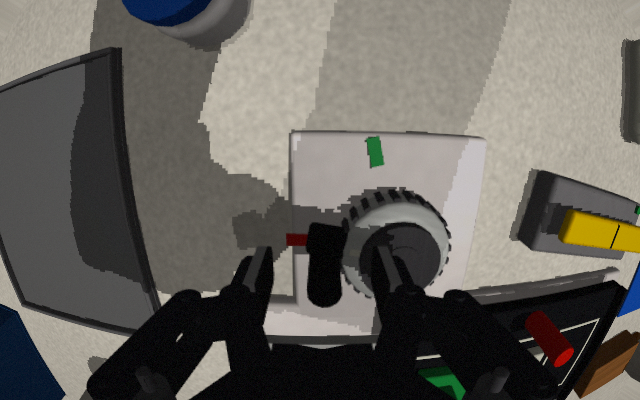

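Post sits between the fingers (~(323,270)). Close, then compute the arc in the tool frame.

play_rows:
  moves:
    - [[0,0,0],[0,0.002,0],60]
    - [[0,0,0],[0,0.002,0],0]
    - [[0,0,0],[0,0.002,0],0]
    - [[0,0,0],[0,0.002,0],0]
    - [[0,0,0],[0,0.002,0],0]
  grip_force: 25

```text
time: 19.85
ee_pos: [0.4678, -0.1212, 0.0515]
tcp_rot: [-90.0, -0.1, 91.8]
wrist_force: [-0.7, 5.9, 1.0]
opening: 0.015
```

```bash
cat > arc.py <<'E'
from h import *
import sys
ax=np.array([.4768,-.0771]); o=get_obs(); p=o["ee_pos"][:2]; st()
r=R.from_euler('xyz',o["tcp_rot"],degrees=True)
v=p-ax; print("r",np.hypot(*v),"ang",np.degrees(np.arctan2(v[1],v[0])))
for f in map(float,sys.argv[1:]):
    a=np.radians(-f); n=ax+np.array([v[0]*np.cos(a)-v[1]*np.sin(a),v[0]*np.sin(a)+v[1]*np.cos(a)])
    print(f,np.round(r.inv().apply([*(n-p),0]),4))
E
python3 arc.py 4 8 12 16 20
```

```text
19.85 pos [ 0.4678 -0.1212  0.0515] rot [-90.    -0.1   91.82] F [-0.68  5.91  1.  ] op 0.015 q [-14.6  -3.7 -18.6  75.1   0.1 -16.4]
r 0.04498880385458831 ang -101.57829948731549
4.0 [0.0008 0.     0.003 ]
8.0 [0.0019 0.     0.006 ]
12.0 [0.0031 0.     0.0089]
16.0 [0.0046 0.     0.0117]
20.0 [0.0062 0.     0.0143]
```

play_rows:
  moves:
    - [[0,4,0],[0.0008,0,0.003],0]
    - [[0,8,0],[0.0019,0,0.006],0]
    - [[0,12,0],[0.0031,0,0.0089],0]
    - [[0,16,0],[0.0046,0,0.0117],0]
    - [[0,20,0],[0.0062,0,0.0143],0]

```text
time: 20.35
ee_pos: [0.4534, -0.116, 0.0516]
tcp_rot: [-90.0, -0.0, 71.7]
wrist_force: [0.4, 1.3, 0.2]
opening: 0.0153
```

```bash
python3 arc.py 5 10 15 20 25
```

```text
20.35 pos [ 0.4534 -0.116   0.0516] rot [-9.002e+01 -2.000e-02  7.165e+01] F [0.45 1.32 0.22] op 0.0153 q [-14.4  -5.9 -20.6  75.2   0.    4. ]
r 0.04535569977706522 ang -121.01899781394879
5.0 [ 0.001  -0.      0.0038]
10.0 [ 0.0024 -0.      0.0075]
15.0 [ 0.0041 -0.      0.0111]
20.0 [ 0.0061 -0.      0.0145]
25.0 [ 0.0084 -0.      0.0178]
```

play_rows:
  moves:
    - [[0,5,0],[0.001,0,0.0038],0]
    - [[0,10,0],[0.0024,0,0.0075],0]
    - [[0,15,0],[0.0041,0,0.0111],0]
    - [[0,20,0],[0.0061,0,0.0145],0]
    - [[0,25,0],[0.0084,0,0.0178],0]

```text
time: 20.85
ee_pos: [0.4388, -0.1029, 0.0516]
tcp_rot: [-90.0, 0.0, 46.6]
wrist_force: [0.5, -2.2, 0.7]
opening: 0.0154
```

```bash
python3 arc.py 5 10 15 19 20.1
```

```text
20.85 pos [ 0.4388 -0.1029  0.0516] rot [-9.002e+01  4.000e-02  4.658e+01] F [ 0.53 -2.23  0.67] op 0.0154 q [-13.2  -8.3 -22.8  75.5  -0.   30.3]
r 0.0458981292057829 ang -145.85243404468227
5.0 [ 0.001  -0.      0.0039]
10.0 [ 0.0024 -0.      0.0076]
15.0 [ 0.0041 -0.      0.0113]
19.0 [ 0.0057 -0.      0.0141]
20.1 [ 0.0061 -0.      0.0148]
```

play_rows:
  moves:
    - [[0,5,0],[0.001,0,0.0039],0]
    - [[0,10,0],[0.0024,0,0.0076],0]
    - [[0,15,0],[0.0041,0,0.0113],0]
    - [[0,19,0],[0.0057,0,0.0141],0]
    - [[0,20,0],[0.0061,0,0.0148],0]

```text
time: 21.35
ee_pos: [0.432, -0.0884, 0.0516]
tcp_rot: [-90.0, 0.1, 26.7]
wrist_force: [-3.2, -4.8, 1.9]
opening: 0.0151
```

play_rows:
  moves:
    - [[0,0,0],[0,0,0],0]
    - [[0,0,0],[0,0,0],0]
    - [[0,0,0],[0,0,0],0]
    - [[0,0,0],[0,0,0],0]
    - [[0,0,0],[0,0,0],0]

```text
time: 21.85
ee_pos: [0.432, -0.0883, 0.0516]
tcp_rot: [-90.0, 0.1, 26.9]
wrist_force: [-4.4, -3.5, 3.2]
opening: 0.0152
```

```bash
python3 arc.py 1; python3 -c "
from h import *
c=cam('wrist','w18')"
```

```text
21.85 pos [ 0.432  -0.0883  0.0516] rot [-9.000e+01  6.000e-02  2.686e+01] F [-4.37 -3.47  3.19] op 0.0152 q [-11.5  -9.6 -24.   75.7  -0.   51.6]
r 0.04620493573695355 ang -165.92362936177432
1.0 [ 0.0002 -0.      0.0008]
```

View pics/w18.png

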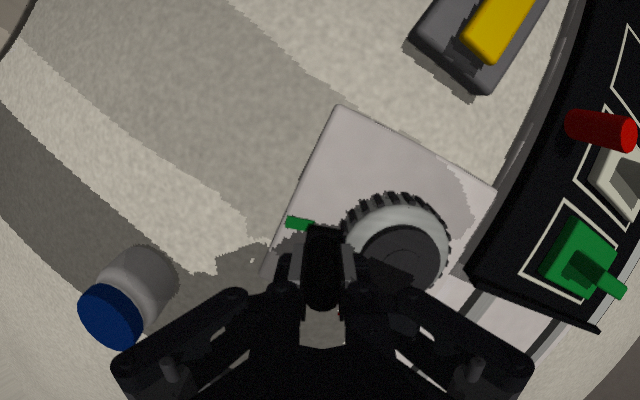

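play_rows:
  moves:
    - [[0,0,0],[0,0,0],45]
    - [[0,0,0],[0,0,0],45]
    - [[0,0,0],[0,0,0],45]
    - [[0,0,0],[0,-0.04,0],45]
    - [[0,0,0],[0,-0.08,0],45]

```text
time: 22.4
ee_pos: [0.4316, -0.0878, 0.1316]
tcp_rot: [-89.9, 0.1, 26.8]
wrist_force: [1.1, 0.1, 0.2]
opening: 0.0384
```

play_rows:
  moves:
    - [[0,-8,0],[0,-0.03,0],45]
    - [[0,-16,0],[0.02,-0.04,0],45]
    - [[0,-24,0],[0.04,-0.04,0],45]
    - [[0,-32,0],[0.06,-0.04,0],45]
    - [[0,-40,0],[0.06,-0.04,0],45]

```text
time: 22.9
ee_pos: [0.4876, -0.0601, 0.1711]
tcp_rot: [-90.0, -0.0, 67.2]
wrist_force: [0.2, -0.7, -0.5]
opening: 0.0381
```

```bash
python3 -c "
from h import *
st();c=cam('wrist','w19');t=cam('top','t19')"
```

```text
22.9 pos [ 0.4876 -0.0601  0.1711] rot [-9.001e+01 -3.000e-02  6.721e+01] F [ 0.15 -0.65 -0.5 ] op 0.0381 q [-7.  -3.9 -5.5 88.3  0.  15.7]
```

View pics/w19.png

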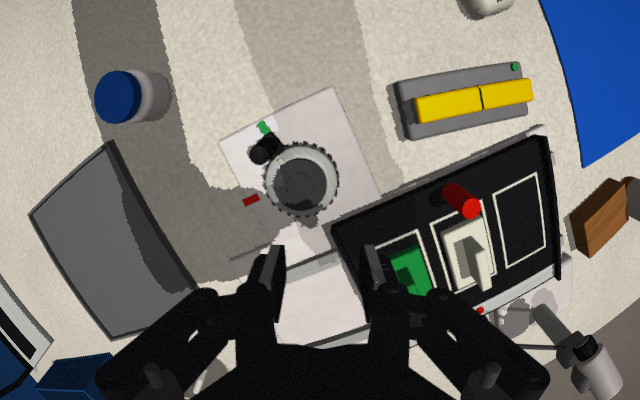

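```bash
python3 -c "
from h import *
w=cam('wrist')
a=w['img'][90:240,200:400,::-1];cv2.imwrite('pics/w19c.png',cv2.resize(a,None,fx=4,fy=4,interpolation=cv2.INTER_CUBIC))
a=w['img'][290:330,440:540,::-1];cv2.imwrite('pics/w19d.png',cv2.resize(a,None,fx=8,fy=8,interpolation=cv2.INTER_CUBIC))"
```

```text
(no output)
```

View pics/w19c.png

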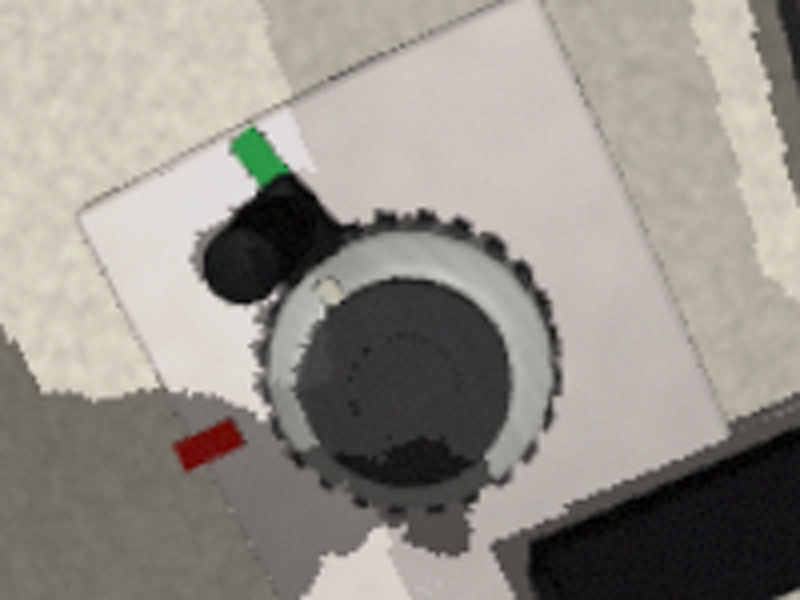

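View pics/w19d.png

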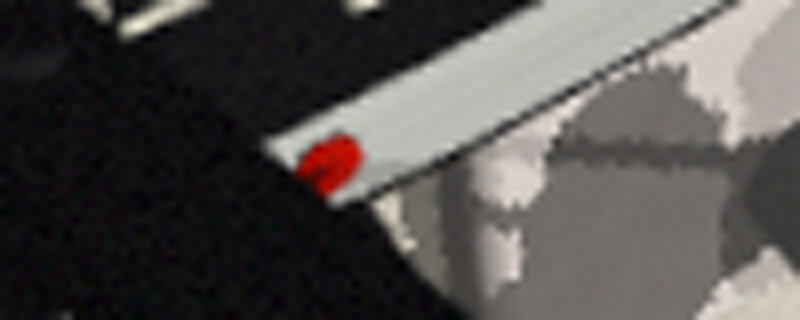

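```bash
python3 -c "
from h import *
w=cam('wrist')
f=lambda x,y,z: at(w,(x/4-.4+200,y/4-.4+90),z)
a=f(405,381,.04);p=f(238,267,.086);g=f(259,155,.012);r=f(209,444,.012);i=f(328,290,.04)
an=lambda v:np.degrees(np.arctan2(v[1],v[0]))
print(a)
for n,v in (('post',p-a),('ind',i-a),('g',g-a),('r',r-a)): print(n,v[:2],np.hypot(*v[:2]),an(v))
# bar
hsv=cv2.cvtColor(w['img'],cv2.COLOR_RGB2HSV); m=cv2.inRange(hsv,(20,130,80),(34,255,255))
n,l,s,ce=cv2.connectedComponentsWithStats(m);print(ce[1:],s[1:].tolist())
print(at(w,(482,98),.048))
"
```

```text
[ 0.47607616 -0.0775935   0.04      ]
post [-0.04356798 -0.01167153] 0.045104248246436975 -165.0030401747687
ind [-0.02641723 -0.00720999] 0.027383463859128206 -164.7341941092147
g [-0.06045752 -0.01429377] 0.0621242618736972 -166.69800666156402
r [ 0.00140735 -0.05923383] 0.059250545337140643 -88.6389570252382
[[473.0892433   99.25144214]] [[415, 77, 119, 47, 2947]]
[0.46226149 0.10965382 0.048     ]
```

```bash
python3 -c "
from h import *
go((.4612,.1102,.12),82.6)"
```

```text
shift [0.1473 0.0514 0.0907] turn [-1.000e-02 -1.603e+01  0.000e+00]
```

play_rows:
  moves:
    - [[0,-5,0],[0.045,0,0.03],0]
    - [[0,-10,0],[0.09,0.01,0.06],0]
    - [[0,-15,0],[0.13,0.03,0.085],0]
    - [[0,-16,0],[0.147,0.051,0.0907],0]
    - [[0,-16,0],[0.147,0.051,0.0907],0]
  grip_force: 20

```text
time: 23.6
ee_pos: [0.4587, 0.112, 0.1177]
tcp_rot: [-89.8, 0.0, 82.8]
wrist_force: [0.0, 0.2, 0.4]
opening: -0.0003
```

play_rows:
  moves:
    - [[0,0,0],[0,0,0],0]
    - [[0,0,0],[0,0,0],0]
    - [[0,0,0],[0,0,0],0]
    - [[0,0,0],[0,0,0],0]
    - [[0,0,0],[0,0,0],0]

```text
time: 24.1
ee_pos: [0.4609, 0.1093, 0.1209]
tcp_rot: [-90.0, -0.0, 82.7]
wrist_force: [-0.1, 0.3, -0.3]
opening: -0.0003
```

```bash
python3 -c "
from h import *
st();w=cam('wrist','w20')
hsv=cv2.cvtColor(w['img'],cv2.COLOR_RGB2HSV); m=cv2.inRange(hsv,(20,130,60),(34,255,255))
n,l,s,ce=cv2.connectedComponentsWithStats(m);print(ce[1:],s[1:].tolist())
for c in ce[1:]: print(at(w,c,.047))
print(proj(w,(.4612,.1102,.048)))
s=cam('side');
t=cam('top','t20')"
```

```text
24.1 pos [0.4609 0.1093 0.1209] rot [-9.004e+01 -1.000e-02  8.271e+01] F [-0.07  0.29 -0.31] op -0.0003 q [ 13.3  -6.3 -13.3  83.   -0.   20.6]
[[322.46373712 208.17538402]] [[238, 193, 170, 32, 5143]]
[0.46019943 0.10958071 0.047     ]
[323.4670584 209.8022148]
```

View pics/w20.png

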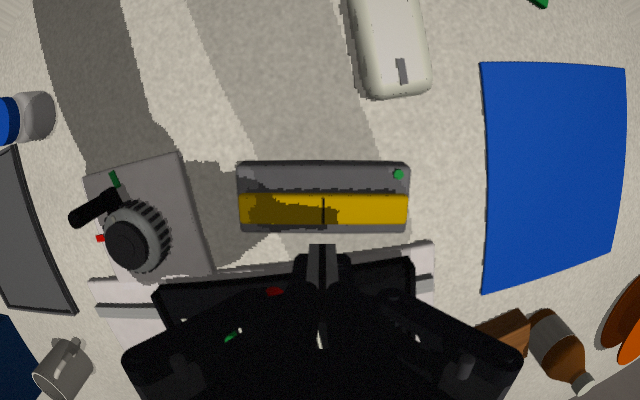

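play_rows:
  moves:
    - [[0,0,0],[0,0.02,0],0]
    - [[0,0,0],[0,0.04,0],0]
    - [[0,0,0],[0,0.055,0],0]
    - [[0,0,0],[0,0.062,0],0]
    - [[0,0,0],[0,0.064,0],0]

```text
time: 24.75
ee_pos: [0.4602, 0.1097, 0.0558]
tcp_rot: [-89.9, 0.0, 82.8]
wrist_force: [0.2, -0.4, -0.2]
opening: 0.0004
```

play_rows:
  moves:
    - [[0,0,0],[0,0.003,0],0]
    - [[0,0,0],[0,0.007,0],0]
    - [[0,0,0],[0,0.011,0],0]
    - [[0,0,0],[0,0.014,0],0]
    - [[0,0,0],[0,0.016,0],0]

```text
time: 25.25
ee_pos: [0.461, 0.1099, 0.0409]
tcp_rot: [-90.1, -0.0, 82.8]
wrist_force: [0.8, -0.8, 5.2]
opening: -0.0001
```

```bash
python3 -c "
from h import *
st();cam('wrist','w21');s=cam('side','s21');t=cam('top','t21');st()
a=s['img'][150:280,250:430,::-1];cv2.imwrite('pics/s21c.png',cv2.resize(a,None,fx=4.4,fy=4.4,interpolation=cv2.INTER_CUBIC))
"
```

```text
25.25 pos [0.461  0.1099 0.0409] rot [-9.007e+01 -2.000e-02  8.279e+01] F [ 0.85 -0.77  5.22] op -0.0001 q [ 13.4  -4.8 -20.8  73.9  -0.   20.6]
25.4 pos [0.461  0.1099 0.0411] rot [-9.007e+01 -3.000e-02  8.279e+01] F [ 0.29 -0.1   5.69] op 0.0 q [ 13.4  -4.8 -20.8  73.9  -0.   20.6]
```

View pics/w21.png

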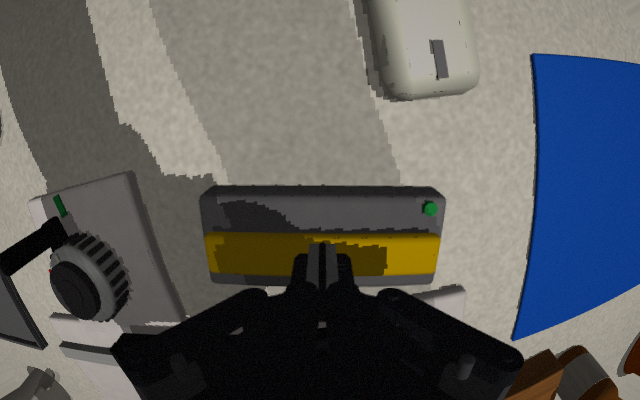

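View pics/s21c.png

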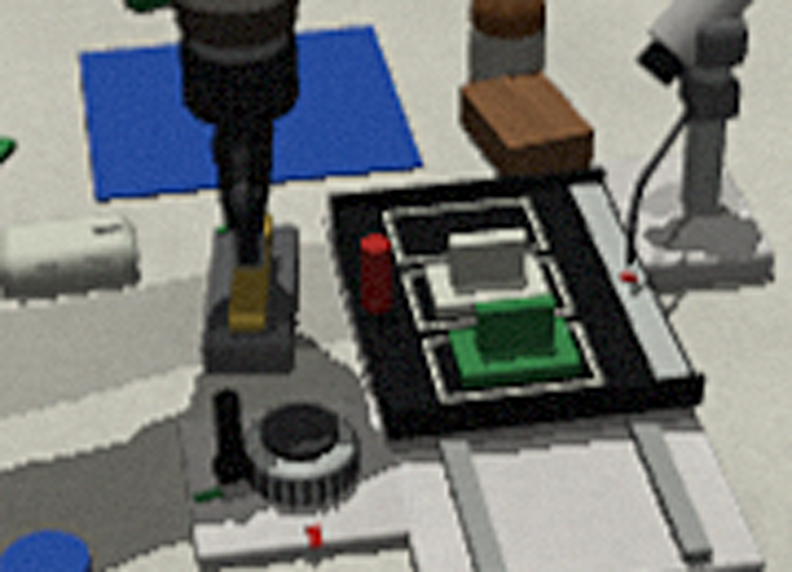

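play_rows:
  moves:
    - [[0,0,0],[0,0.001,0],0]
    - [[0,0,0],[0,0.002,0],0]
    - [[0,0,0],[0,0.003,0],0]
    - [[0,0,0],[0,0.004,0],0]
    - [[0,0,0],[0,0.0045,0],0]

```text
time: 25.9
ee_pos: [0.4613, 0.11, 0.0386]
tcp_rot: [-90.1, -0.1, 82.8]
wrist_force: [-9.0, -1.9, 27.7]
opening: -0.0003
```

```bash
python3 -c "
from h import *
st()"
```

```text
25.9 pos [0.4613 0.11   0.0386] rot [-9.015e+01 -6.000e-02  8.279e+01] F [-8.99 -1.88 27.65] op -0.0003 q [ 13.4  -4.8 -21.1  73.6   0.   20.6]
```

play_rows:
  moves:
    - [[0,0,0],[0,-0.002,0],0]
    - [[0,0,0],[0,-0.003,0],0]
    - [[0,0,0],[0,-0.003,0],0]
    - [[0,0,0],[0,-0.003,0],0]
    - [[0,0,0],[0,-0.003,0],0]

```text
time: 26.4
ee_pos: [0.4611, 0.1099, 0.0398]
tcp_rot: [-90.1, -0.0, 82.8]
wrist_force: [-0.1, -0.1, 6.6]
opening: 0.0002
```

```bash
python3 -c "
from h import *
st();s=cam('side','s22')
a=s['img'][150:280,250:430,::-1];cv2.imwrite('pics/s22c.png',cv2.resize(a,None,fx=4.4,fy=4.4,interpolation=cv2.INTER_CUBIC))
w=cam('wrist','w22')
"
```

```text
26.4 pos [0.4611 0.1099 0.0398] rot [-9.008e+01 -3.000e-02  8.279e+01] F [-0.07 -0.08  6.62] op 0.0002 q [ 13.4  -4.8 -20.9  73.8   0.   20.6]
```

View pics/w22.png

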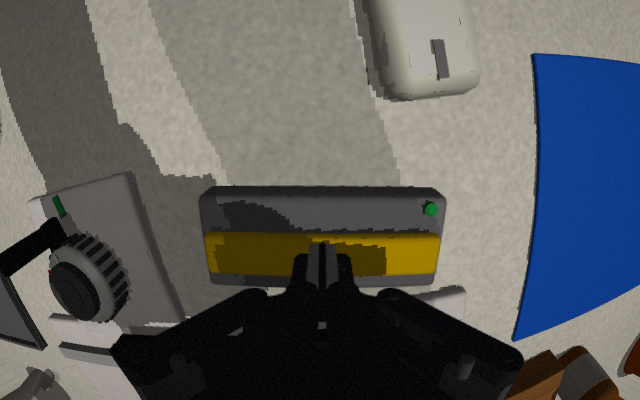

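View pics/s22c.png

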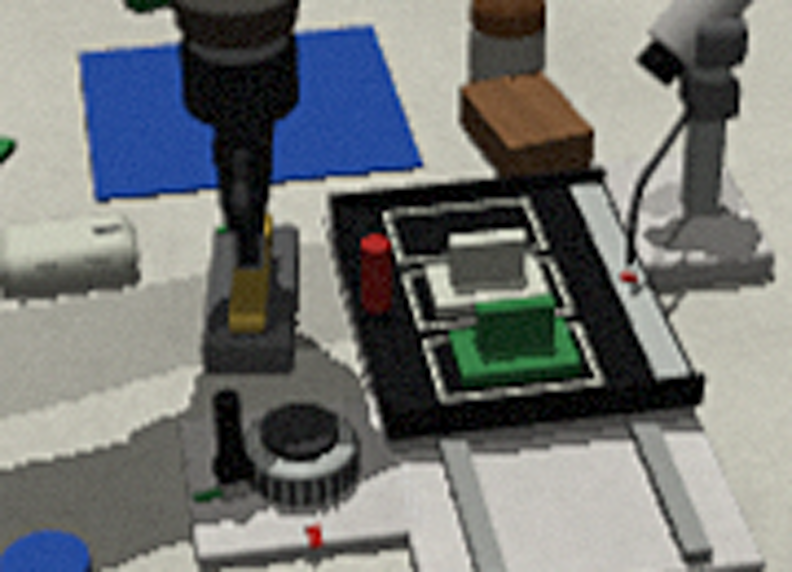

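play_rows:
  moves:
    - [[0,0,0],[0,-0.005,0],0]
    - [[0,0,0],[0,-0.015,0],0]
    - [[0,0,0],[0,-0.04,0],0]
    - [[0,0,0],[0,-0.08,0],0]
    - [[0,0,0],[0,-0.12,0.0],0]

```text
time: 27.0
ee_pos: [0.4597, 0.1096, 0.1602]
tcp_rot: [-89.9, 0.0, 82.8]
wrist_force: [0.2, 0.1, -0.9]
opening: -0.0
```

```bash
python3 -c "
from h import *
st();w=cam('wrist','w23');go((.617,-.017,.16),91.8)
"
```

```text
27.0 pos [0.4597 0.1096 0.1602] rot [-8.99e+01  4.00e-02  8.28e+01] F [ 0.16  0.1  -0.88] op -0.0 q [13.4 -6.4 -9.  87.4 -0.  20.6]
shift [-0.1066  0.0081 -0.1699] turn [ 0.38 -9.01  0.11]
```

View pics/w23.png

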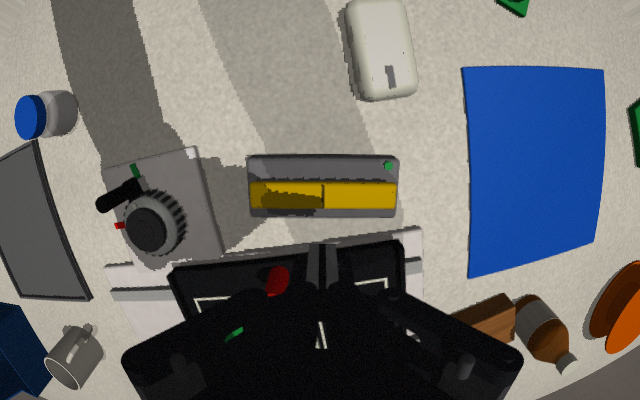

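play_rows:
  moves:
    - [[0,-2,0],[-0.025,0,-0.04],0]
    - [[0,-4,0],[-0.05,0,-0.08],20]
    - [[0,-6,0],[-0.075,0,-0.12],45]
    - [[0,-8,0],[-0.095,0,-0.15],45]
    - [[0,-9,0],[-0.107,0,-0.168],45]

```text
time: 27.55
ee_pos: [0.615, -0.0194, 0.1584]
tcp_rot: [-89.9, 0.0, 91.8]
wrist_force: [-0.6, 0.3, -0.4]
opening: 0.0384
```

play_rows:
  moves:
    - [[0,0,0],[0,0,0],45]
    - [[0,0,0],[0,0,0],45]
    - [[0,0,0],[0,0,0],45]
    - [[0,0,0],[0,0,0],45]
    - [[0,0,0],[0,0,0],45]

```text
time: 28.05
ee_pos: [0.6134, -0.0168, 0.1594]
tcp_rot: [-90.0, 0.0, 91.8]
wrist_force: [0.3, -1.1, -0.4]
opening: 0.0382
```

```bash
python3 -c "
from h import *
st();w=cam('wrist','w24')
a=w['img'][130:310,200:440,::-1];cv2.imwrite('pics/w24c.png',cv2.resize(a,None,fx=3.3,fy=3.3,interpolation=cv2.INTER_CUBIC))
"
```

```text
28.05 pos [ 0.6134 -0.0168  0.1594] rot [-90.03   0.    91.84] F [ 0.28 -1.1  -0.38] op 0.0382 q [-1.6 12.9 11.  88.1  0.  -3.4]
```

View pics/w24c.png

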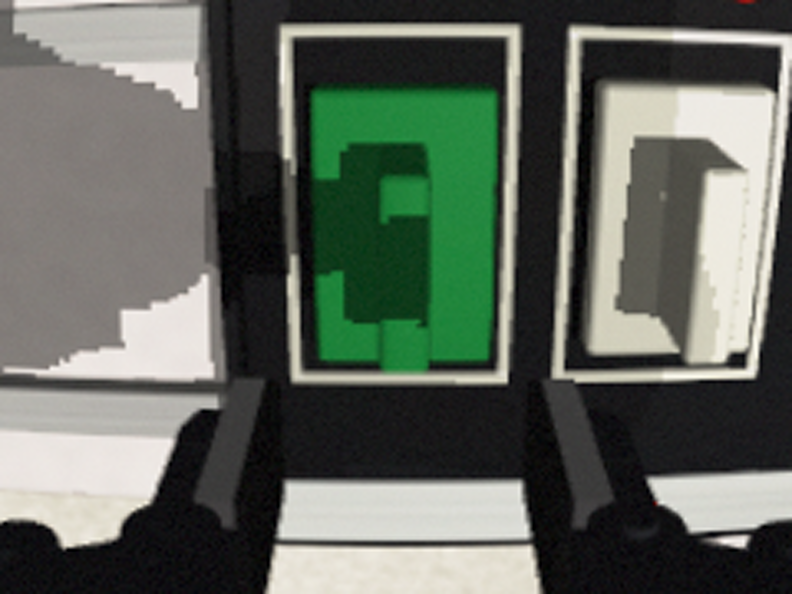

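```bash
python3 -c "
from h import *
w=cam('wrist')
f=lambda x,y,z: at(w,(x/3.3-.35+200,y/3.3-.35+130),z)
q=[f(312,89,.048),f(497,89,.048),f(491,360,.048),f(318,360,.048)];print(np.mean(q,0))
q=[f(600,83,.048),f(772,86,.048),f(755,353,.048),f(586,354,.048)];print('white',np.mean(q,0))
c=(f(282,30,.036)+f(518,32,.036)+f(506,378,.036)+f(294,378,.036))/4; print('bay0',c)
c=(f(571,32,.036)+f(791,37,.036)+f(756,374,.036)+f(556,374,.036))/4; print('bay1',c)
go((.619,-.0175,.059),91.8)
"
```

```text
[ 0.61847473 -0.01682864  0.048     ]
white [0.61445672 0.05707177 0.048     ]
bay0 [ 0.61768491 -0.01809748  0.036     ]
bay1 [0.61486603 0.05788775 0.036     ]
shift [-0.0007  0.1003 -0.0054] turn [ 0.02  0.02 -0.  ]
```

play_rows:
  moves:
    - [[0,0,0],[0,0.02,-0.005],45]
    - [[0,0,0],[0,0.05,-0.005],45]
    - [[0,0,0],[0,0.08,-0.005],45]
    - [[0,0,0],[0,0.095,-0.005],45]
    - [[0,0,0],[0,0.1,-0.005],45]

```text
time: 28.65
ee_pos: [0.6178, -0.0171, 0.0574]
tcp_rot: [-89.9, -0.0, 91.8]
wrist_force: [0.4, 0.7, 0.6]
opening: 0.0383
```

play_rows:
  moves:
    - [[0,0,0],[0,0,0],45]
    - [[0,0,0],[0,0,0],0]
    - [[0,0,0],[0,0,0],0]
    - [[0,0,0],[0,0,0],0]
    - [[0,0,0],[0,0,0],0]
  grip_force: 40

```text
time: 29.15
ee_pos: [0.6196, -0.0173, 0.0606]
tcp_rot: [-90.1, 0.0, 91.8]
wrist_force: [-0.3, 1.6, 6.0]
opening: 0.0109
```

```bash
python3 -c "
from h import *
st()
t=cam('top'); g=cv2.cvtColor(t['img'],cv2.COLOR_RGB2GRAY); h=cv2.cvtColor(t['img'],cv2.COLOR_RGB2HSV)
a=t['img'][150:280,400:540,::-1];cv2.imwrite('pics/t25c.png',cv2.resize(a,None,fx=4,fy=4,interpolation=cv2.INTER_CUBIC))
for p in ((432,174),(507,173),(514,254),(438,254)): print(at(t,p,.012))
"
```

```text
29.15 pos [ 0.6196 -0.0173  0.0606] rot [-9.014e+01  1.000e-02  9.179e+01] F [-0.33  1.56  5.98] op 0.0109 q [-1.6 14.4  1.9 77.4  0.  -3.4]
[ 0.59306209 -0.26167611  0.012     ]
[ 0.59821124 -0.49226407  0.012     ]
[ 0.35170201 -0.49448236  0.012     ]
[ 0.35068412 -0.26884168  0.012     ]
```

View pics/t25c.png

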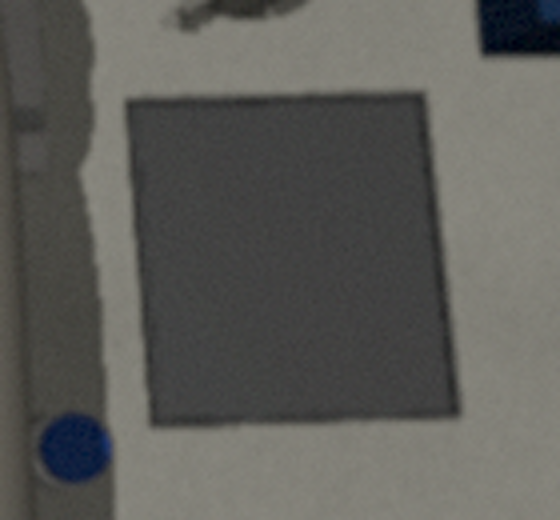

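```bash
python3 -c "
from h import *
t=cam('top')
print(at(t,(472.7,214.4),.012))
go((.472,-.422,.17),91.8)"
```

```text
[ 0.4693471  -0.37884974  0.012     ]
shift [-0.3999 -0.1097  0.16  ] turn [ 0.15 -0.01 -0.01]
```

play_rows:
  moves:
    - [[0,0,0],[0,-0.02,0],0]
    - [[0,0,0],[0,-0.06,0],0]
    - [[0,0,0],[-0.02,-0.1,0],0]
    - [[0,0,0],[-0.06,-0.11,0.02],0]
    - [[0,0,0],[-0.1,-0.11,0.04],0]

```text
time: 29.75
ee_pos: [0.5827, -0.1193, 0.1719]
tcp_rot: [-90.2, 0.1, 91.9]
wrist_force: [0.5, 0.0, -2.2]
opening: 0.011
```

play_rows:
  moves:
    - [[0,0,0],[-0.045,0,0.015],0]
    - [[0,0,0],[-0.09,0,0.03],0]
    - [[0,0,0],[-0.135,0,0.05],0]
    - [[0,0,0],[-0.18,0,0.07],0]
    - [[0,0,0],[-0.225,0,0.085],0]

```text
time: 30.25
ee_pos: [0.5028, -0.3478, 0.1695]
tcp_rot: [-90.0, 0.0, 91.8]
wrist_force: [1.3, -0.2, -1.0]
opening: 0.011
```

```bash
python3 -c "
from h import *
w=cam('wrist','w26');st();go((.472,-.422,.12),91.8)"
```

```text
30.3 pos [ 0.5007 -0.3537  0.169 ] rot [-89.96   0.17  91.55] F [-4.28 -1.94 -2.71] op 0.0106 q [-35.2  12.8  12.   89.1  -0.2 -36.7]
shift [-0.0673  0.0492  0.0305] turn [-0.04 -0.25 -0.17]
```

View pics/w26.png

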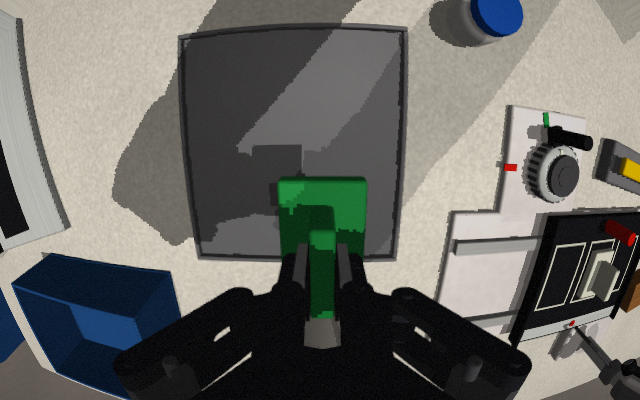

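play_rows:
  moves:
    - [[0,0,0],[-0.03,0,0.015],0]
    - [[0,0,0],[-0.055,0.02,0.03],0]
    - [[0,0,0],[-0.065,0.05,0.032],0]
    - [[0,0,0],[-0.065,0.08,0.032],0]
    - [[0,0,0],[-0.065,0.11,0.032],0]

```text
time: 30.8
ee_pos: [0.4738, -0.4125, 0.058]
tcp_rot: [-90.0, 0.0, 91.7]
wrist_force: [0.7, -0.1, -1.0]
opening: 0.0112
```

play_rows:
  moves:
    - [[0,0,0],[0,0.01,0],0]
    - [[0,0,0],[0,0.018,0],0]
    - [[0,0,0],[0,0.018,0],0]
    - [[0,0,0],[0,0.018,0],0]
    - [[0,0,0],[0,0.018,0],0]

```text
time: 31.3
ee_pos: [0.4748, -0.4125, 0.0426]
tcp_rot: [-90.1, 0.1, 91.8]
wrist_force: [0.2, 1.0, -0.7]
opening: 0.0114
```

```bash
python3 -c "
from h import *
w=cam('wrist','w27');st();go((.472,-.422,.0296),91.8)"
```

```text
31.35 pos [ 0.4747 -0.4124  0.0424] rot [-9.009e+01  8.000e-02  9.180e+01] F [-1.43 -0.56 -1.42] op 0.011 q [-41.   16.    1.9  75.7  -0.  -42.8]
shift [-0.0095  0.0128  0.003 ] turn [ 0.09 -0.   -0.08]
```

View pics/w27.png

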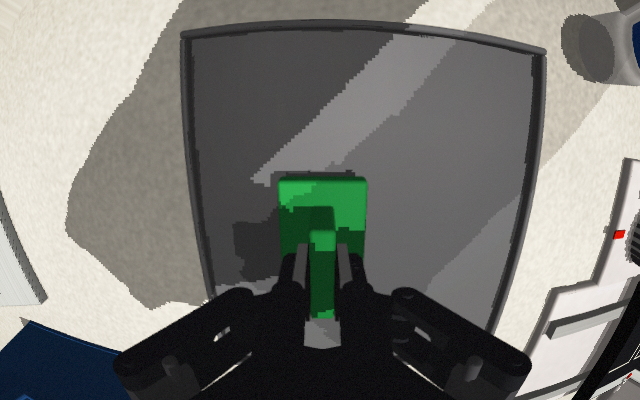

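play_rows:
  moves:
    - [[0,0,0],[-0.005,0.004,0.003],0]
    - [[0,0,0],[-0.005,0.008,0.003],0]
    - [[0,0,0],[-0.005,0.011,0.003],0]
    - [[0,0,0],[-0.005,0.0125,0.003],0]
    - [[0,0,0],[-0.005,0.0125,0.003],0]

```text
time: 31.85
ee_pos: [0.471, -0.4173, 0.0297]
tcp_rot: [-90.0, 0.0, 91.8]
wrist_force: [-6.0, 3.2, 10.9]
opening: 0.0114
```

play_rows:
  moves:
    - [[0,0,0],[0,0,0],45]
    - [[0,0,0],[0,0,0],45]
    - [[0,0,0],[0,0,0],45]
    - [[0,0,0],[0,-0.02,0],45]
    - [[0,0,0],[0,-0.06,0],45]

```text
time: 32.35
ee_pos: [0.4698, -0.4157, 0.0855]
tcp_rot: [-89.7, -0.3, 91.8]
wrist_force: [0.5, -0.6, -0.8]
opening: 0.0385
```

play_rows:
  moves:
    - [[0,0,0],[0,-0.04,0],45]
    - [[0,0,0],[0.01,-0.08,0],45]
    - [[0,0,0],[0.04,-0.09,-0.01],45]
    - [[0,0,0],[0.08,-0.09,-0.025],45]
    - [[0,0,0],[0.12,-0.09,-0.04],45]

```text
time: 32.85
ee_pos: [0.5079, -0.295, 0.1789]
tcp_rot: [-90.1, 0.0, 91.7]
wrist_force: [0.6, -0.6, -0.3]
opening: 0.0383
```

```bash
python3 -c "
from h import *
w=cam('wrist','w28');st();go((.6155,.0575,.17),91.8)"
```

```text
32.9 pos [ 0.5095 -0.2898  0.1789] rot [-90.07  -0.12  91.93] F [2.58 2.8  1.16] op 0.0384 q [-29.7   9.2   8.9  89.7   0.1 -31.6]
shift [ 0.3435  0.0097 -0.1176] turn [0.07 0.13 0.12]
```

View pics/w28.png

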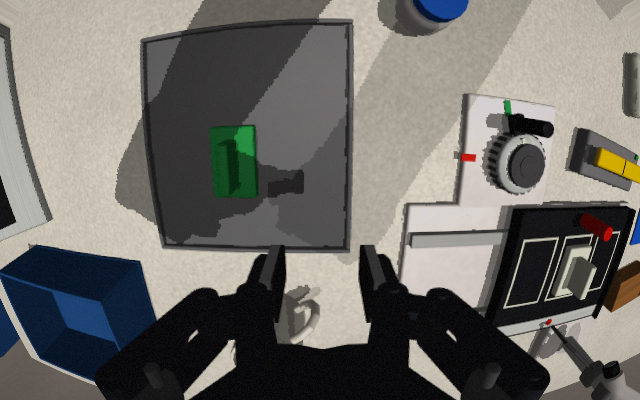

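play_rows:
  moves:
    - [[0,0,0],[0.045,0,-0.017],45]
    - [[0,0,0],[0.09,0,-0.033],45]
    - [[0,0,0],[0.135,0,-0.05],45]
    - [[0,0,0],[0.18,0,-0.065],45]
    - [[0,0,0],[0.225,0,-0.08],45]

```text
time: 33.4
ee_pos: [0.5807, -0.0666, 0.1784]
tcp_rot: [-90.0, -0.0, 91.8]
wrist_force: [0.8, -0.2, 0.2]
opening: 0.0385
```

play_rows:
  moves:
    - [[0,0,0],[0.045,0.005,-0.015],45]
    - [[0,0,0],[0.085,0.01,-0.03],45]
    - [[0,0,0],[0.112,0.01,-0.036],45]
    - [[0,0,0],[0.112,0.01,-0.036],45]
    - [[0,0,0],[0.112,0.01,-0.036],45]

```text
time: 33.9
ee_pos: [0.6128, 0.0449, 0.1681]
tcp_rot: [-90.0, 0.0, 91.9]
wrist_force: [0.1, 0.3, -0.4]
opening: 0.0385
```

```bash
python3 -c "
from h import *
w=cam('wrist','w29');st();go((.615,.057,.0595),91.8)
a=w['img'][130:310,200:440,::-1];cv2.imwrite('pics/w29c.png',cv2.resize(a,None,fx=3.3,fy=3.3,interpolation=cv2.INTER_CUBIC))"
```

```text
33.95 pos [0.6128 0.0442 0.1684] rot [-8.999e+01  1.000e-02  9.180e+01] F [-0.68  0.61 -0.05] op 0.0386 q [ 4.1 13.1 12.3 89.2 -0.   2.3]
shift [ 0.0128  0.1089 -0.0027] turn [-0.01  0.   -0.01]
```

View pics/w29c.png

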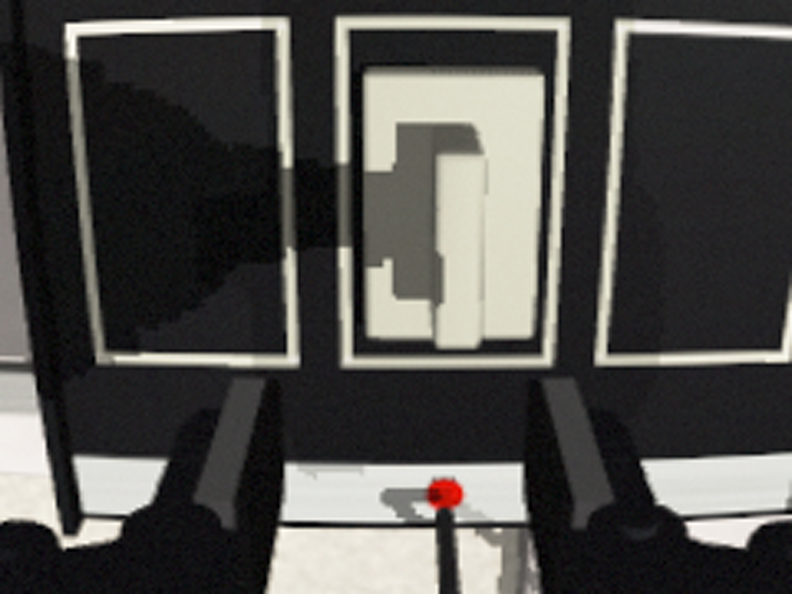

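play_rows:
  moves:
    - [[0,0,0],[0.0125,0.02,-0.003],45]
    - [[0,0,0],[0.0125,0.055,-0.003],45]
    - [[0,0,0],[0.0125,0.085,-0.003],45]
    - [[0,0,0],[0.0125,0.1,-0.003],45]
    - [[0,0,0],[0.0125,0.108,-0.003],45]

```text
time: 34.45
ee_pos: [0.6148, 0.056, 0.0594]
tcp_rot: [-89.9, 0.0, 91.7]
wrist_force: [-0.5, -0.4, 0.2]
opening: 0.0382
```

play_rows:
  moves:
    - [[0,0,0],[0,0,0],45]
    - [[0,0,0],[0,0,0],45]
    - [[0,0,0],[0,0,0],0]
    - [[0,0,0],[0,0,0],0]
    - [[0,0,0],[0,0,0],0]
  grip_force: 40

```text
time: 34.95
ee_pos: [0.6161, 0.0573, 0.0618]
tcp_rot: [-90.1, -0.0, 91.8]
wrist_force: [-0.3, 0.2, 5.1]
opening: 0.0112
```

```bash
python3 -c "
from h import *
st();w=cam('wrist','w30');t=cam('top');print('green',[0]);go((.472,-.333,.17),91.8)"
```

```text
34.95 pos [0.6161 0.0573 0.0618] rot [-90.11  -0.    91.8 ] F [-0.25  0.16  5.13] op 0.0112 q [ 5.3 14.3  1.9 77.5 -0.   3.5]
green [0]
shift [-0.3856 -0.1086  0.1561] turn [ 0.12 -0.    0.  ]
```

View pics/w30.png

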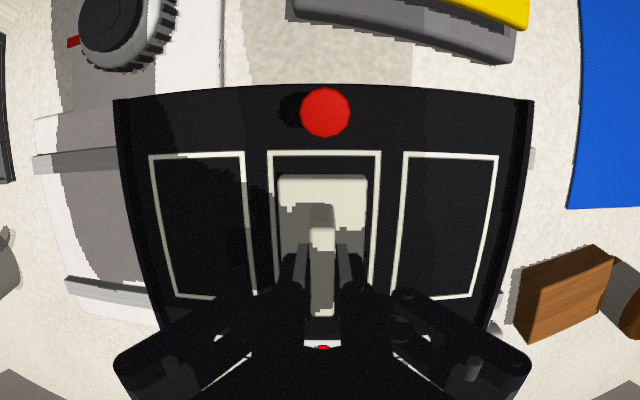

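play_rows:
  moves:
    - [[0,0,0],[0,-0.02,0],0]
    - [[0,0,0],[0,-0.06,0],0]
    - [[0,0,0],[-0.015,-0.1,0],0]
    - [[0,0,0],[-0.055,-0.115,0.02],0]
    - [[0,0,0],[-0.1,-0.115,0.04],0]

```text
time: 35.55
ee_pos: [0.5794, -0.0442, 0.1785]
tcp_rot: [-90.3, 0.0, 91.9]
wrist_force: [1.8, -0.5, -1.0]
opening: 0.0112
```

play_rows:
  moves:
    - [[0,0,0],[-0.045,0,0.02],0]
    - [[0,0,0],[-0.09,0,0.04],0]
    - [[0,0,0],[-0.135,0,0.06],0]
    - [[0,0,0],[-0.18,0,0.08],0]
    - [[0,0,0],[-0.225,0,0.1],0]

```text
time: 36.05
ee_pos: [0.4846, -0.2736, 0.1757]
tcp_rot: [-90.0, 0.0, 91.8]
wrist_force: [1.5, -0.7, -1.2]
opening: 0.011
```

```bash
python3 -c "
from h import *
w=cam('wrist','w31');st();go((.472,-.333,.07),91.8)"
```

```text
36.1 pos [ 0.4821 -0.2793  0.1755] rot [-89.93   0.16  91.57] F [-3.78 -3.93 -1.15] op 0.0109 q [-30.    5.1   4.1  88.9  -0.2 -31.6]
shift [-0.0531  0.1056  0.0114] turn [-0.07 -0.23 -0.16]
```

View pics/w31.png

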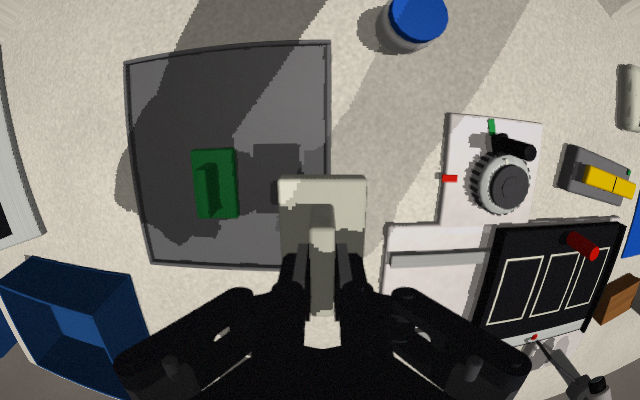

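play_rows:
  moves:
    - [[0,0,0],[-0.03,0,0.006],0]
    - [[0,0,0],[-0.05,0.02,0.011],0]
    - [[0,0,0],[-0.05,0.055,0.011],0]
    - [[0,0,0],[-0.05,0.09,0.011],0]
    - [[0,0,0],[-0.05,0.12,0.011],0]

```text
time: 36.6
ee_pos: [0.4757, -0.3223, 0.0536]
tcp_rot: [-90.0, -0.0, 91.8]
wrist_force: [-0.7, 0.1, -1.6]
opening: 0.0111
```

play_rows:
  moves:
    - [[0,0,0],[0,0.008,0],0]
    - [[0,0,0],[0,0.008,0],0]
    - [[0,0,0],[0,0.008,0],0]
    - [[0,0,0],[0,0.008,0],0]
    - [[0,0,0],[0,0.008,0],0]

```text
time: 37.1
ee_pos: [0.477, -0.3228, 0.0491]
tcp_rot: [-90.1, 0.1, 91.8]
wrist_force: [0.3, 0.8, -0.8]
opening: 0.0112
```

```bash
python3 -c "
from h import *
w=cam('wrist','w32');st();go((.472,-.333,.0308),91.8)"
```

```text
37.15 pos [ 0.4769 -0.3227  0.0487] rot [-9.009e+01  7.000e-02  9.180e+01] F [-0.73  0.85 -1.07] op 0.0114 q [-34.1   8.8  -6.   75.1  -0.  -35.9]
shift [-0.0101  0.0179  0.0052] turn [ 0.09 -0.   -0.07]
```

View pics/w32.png

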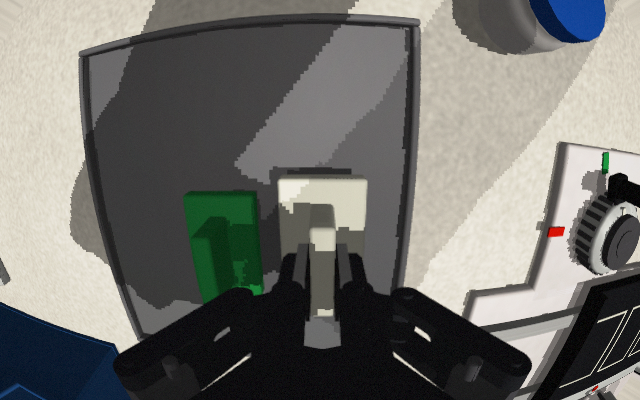

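```bash
python3 -c "
from h import *
w=cam('wrist')
for p in ((185,193),(257,193),(263,290)): print(at(w,p,.017))
print('tray wall',at(w,(414,120),.014),at(w,(88,150),.014),at(w,(80,55),.014),at(w,(418,20),.014))
t=cam('top','t32')
print('whiteplate top near edge',at(w,(279,180),.035),at(w,(366,180),.035))
h=cv2.cvtColor(t['img'],cv2.COLOR_RGB2HSV);m=cv2.inRange(h,(50,90,20),(85,255,255));m[:,:400]=0
n,l,s,ce=cv2.connectedComponentsWithStats(m)
for i in range(1,n): print(ce[i],s[i],at(t,ce[i],.017))
a=t['img'][150:280,400:540,::-1];cv2.imwrite('pics/t32c.png',cv2.resize(a,None,fx=4,fy=4,interpolation=cv2.INTER_CUBIC))
"
```

```text
[ 0.4538408  -0.40980377  0.017     ]
[ 0.45248421 -0.36249099  0.017     ]
[ 0.52199992 -0.36200654  0.017     ]
tray wall [ 0.4059449 -0.2718554  0.014    ] [ 0.42480674 -0.4910688   0.014     ] [ 0.35589918 -0.49560219  0.014     ] [ 0.3459503  -0.27205472  0.014     ]
whiteplate top near edge [ 0.43927251 -0.3466527   0.035     ] [ 0.43779441 -0.30126185  0.035     ]
[623. 186.] [623 186   1   1   1] [ 0.55915843 -0.84363594  0.017     ]
[457. 211.] [457 211   1   1   1] [ 0.47848635 -0.33044123  0.017     ]
[636. 234.] [636 234   1   1   1] [ 0.41243881 -0.86459876  0.017     ]
```

View pics/t32c.png

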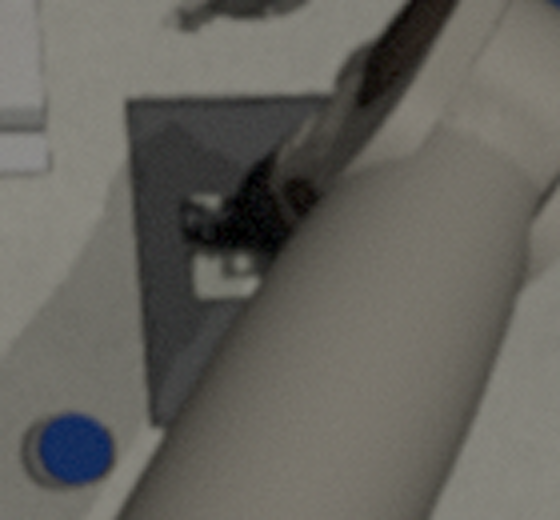

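play_rows:
  moves:
    - [[0,0,0],[0.005,0.005,0.003],0]
    - [[0,0,0],[0.005,0.01,0.003],0]
    - [[0,0,0],[0.005,0.014,0.003],0]
    - [[0,0,0],[0.005,0.017,0.003],0]
    - [[0,0,0],[0.005,0.0175,0.003],0]

```text
time: 37.75
ee_pos: [0.4728, -0.3172, 0.0308]
tcp_rot: [-90.0, -0.0, 91.8]
wrist_force: [-6.2, 4.7, 11.8]
opening: 0.0116
```

play_rows:
  moves:
    - [[0,0,0],[0,0,0],35]
    - [[0,0,0],[0,0,0],35]
    - [[0,0,0],[0,0,0],35]
    - [[0,0,0],[0,-0.02,0],35]
    - [[0,0,0],[0,-0.06,0],35]

```text
time: 38.25
ee_pos: [0.4716, -0.3164, 0.0874]
tcp_rot: [-89.7, -0.2, 91.8]
wrist_force: [0.5, 0.4, 0.7]
opening: 0.03
```

play_rows:
  moves:
    - [[0,0,0],[0,-0.04,0],35]
    - [[0,0,0],[0.0,-0.08,0.02],35]
    - [[0,0,0],[0.0,-0.12,0.05],35]
    - [[0,0,0],[0.0,-0.14,0.08],35]
    - [[0,0,0],[0.0,-0.14,0.08],35]

```text
time: 38.75
ee_pos: [0.3917, -0.3208, 0.2343]
tcp_rot: [-90.2, 0.2, 91.7]
wrist_force: [0.3, -0.5, 0.7]
opening: 0.0296
```

```bash
python3 -c "
from h import *
w=cam('wrist','w33');st();t=cam('top')
a=w['img'][170:370,160:440,::-1];cv2.imwrite('pics/w33c.png',cv2.resize(a,None,fx=2.8,fy=2.8,interpolation=cv2.INTER_CUBIC))"
```

```text
38.8 pos [ 0.3927 -0.3207  0.2321] rot [-90.17   0.15  91.7 ] F [ 0.21 -0.66 -1.05] op 0.0297 q [-39.2  -1.1   3.9  94.8  -0.  -40.9]
```

View pics/w33.png

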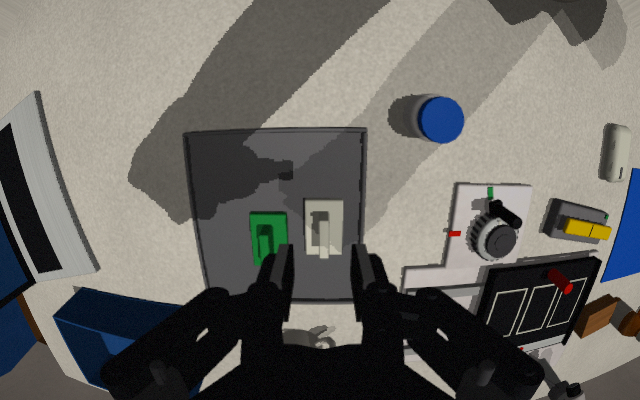

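play_rows:
  moves:
    - [[0,0,0],[0.04,-0.02,0],35]
    - [[0,0,0],[0.085,-0.04,0],35]
    - [[0,0,0],[0.13,-0.04,0],35]
    - [[0,0,0],[0.175,-0.04,0],35]
    - [[0,0,0],[0.22,-0.04,0],35]

```text
time: 39.35
ee_pos: [0.3864, -0.0982, 0.2687]
tcp_rot: [-89.9, -0.0, 91.8]
wrist_force: [0.4, 0.2, -0.4]
opening: 0.0301
```

play_rows:
  moves:
    - [[0,0,0],[0.04,0,0],35]
    - [[0,0,0],[0.085,0,0],35]
    - [[0,0,0],[0.13,0,0],35]
    - [[0,0,0],[0.15,0,0],35]
    - [[0,0,0],[0.15,0,0],35]

```text
time: 39.85
ee_pos: [0.3816, 0.0525, 0.2686]
tcp_rot: [-89.9, -0.0, 92.1]
wrist_force: [0.1, -0.0, -0.4]
opening: 0.0297
```

```bash
python3 -c "
from h import *
st();t=cam('top','t34');s=cam('side','s34')
hs=cv2.cvtColor(t['img'],cv2.COLOR_RGB2HSV)
m=cv2.inRange(hs,(50,90,20),(85,255,255));m2=cv2.inRange(hs,(0,0,95),(180,80,255))
for nm,k in (('g',m),('w',m2)):
  z=np.zeros_like(k);z[178:250,437:506]=k[178:250,437:506]
  n,l,q,ce=cv2.connectedComponentsWithStats(z)
  for i in range(1,n):
    if q[i,4]>60:
      p=np.argwhere(l==i)[:,::-1]; Q=np.array([at(t,a,.017)[:2] for a in p],np.float32)*1000
      print(nm,cv2.minAreaRect(Q))
print([proj(t,(.709,.0605,.036)),at(t,(472.7,214.4),.014)])
a=t['img'][90:240,290:520,::-1];cv2.imwrite('pics/t34c.png',cv2.resize(a,None,fx=3.4,fy=3.4,interpolation=cv2.INTER_CUBIC))
a=s['img'][130:290,230:430,::-1];cv2.imwrite('pics/s34c.png',cv2.resize(a,None,fx=3.6,fy=3.6,interpolation=cv2.INTER_CUBIC))"
```

```text
39.85 pos [0.3816 0.0525 0.2686] rot [-8.987e+01 -2.000e-02  9.205e+01] F [ 0.13 -0.05 -0.37] op 0.0297 q [  7.8 -16.1  -5.1 101.1   0.    5.8]
g ((492.59210205078125, -385.1976318359375), (76.82677459716797, 49.13277053833008), 1.9382381439208984)
w ((471.0278015136719, -315.5491027832031), (76.74959564208984, 48.322364807128906), 1.9886305332183838)
[array([326.3926775 , 133.91436244]), array([ 0.46901071, -0.37813494,  0.014     ])]
```

View pics/t34.png

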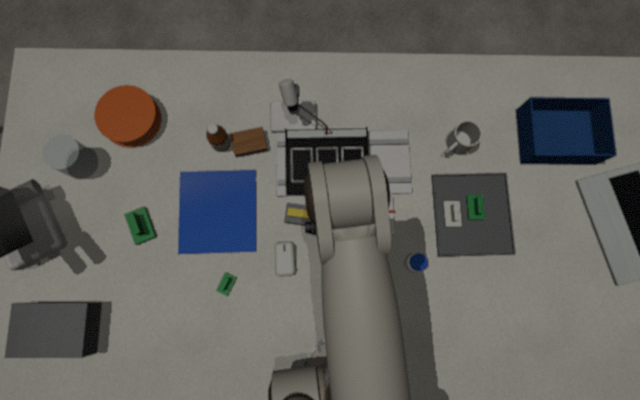

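View pics/s34.png

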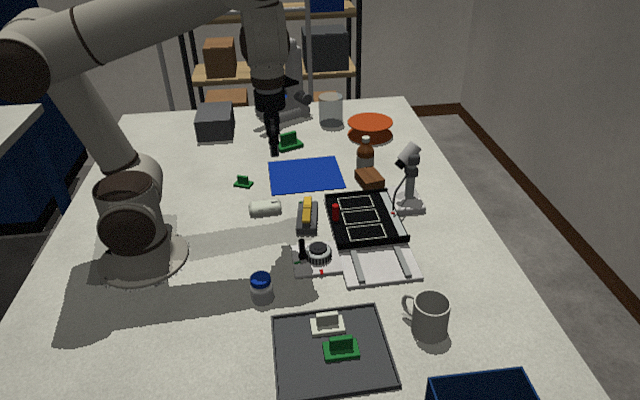

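View pics/s34c.png

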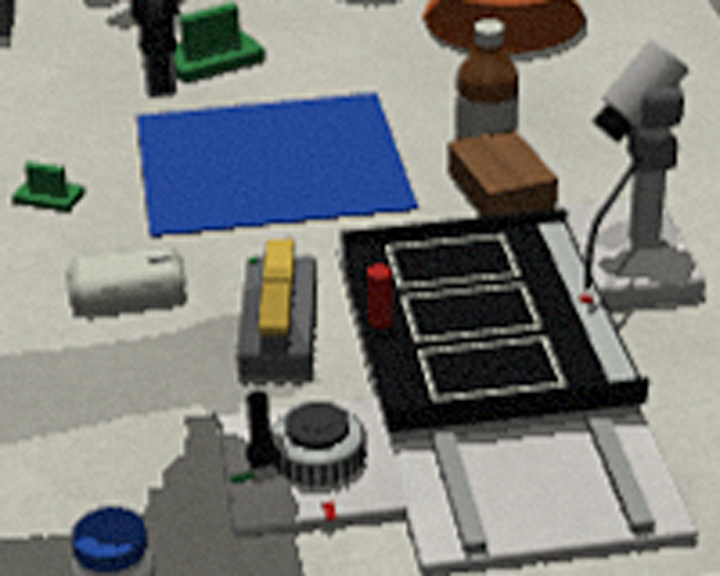

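```bash
python3 -c "
from workcell import job_done
print(job_done())"
```

```text
the job is handed in; nothing more can be done
None
```

I carried out the whole job and handed it in at about 40 s. No verdict was reported.

Only two plates were on the blue mat, the middle-sized green one and the white one; orange and yellow were absent.

| Step | What was done | What the check showed |
|---|---|---|
| Plates in bays | Green in bay0, white in bay1 | Just after the bar was pressed, each plate was within about 1.5 mm of its bay centre |
| Carriage | Slid about 120 mm by its red post | Dot under the pointer tip, within about 2 mm in the side view; the last wrist and side views agree |
| Collar | Gripped by its post and turned clockwise about 64° (it stood about 0.22 rad past the red mark at the start) | Post within about 1–2° of the green mark |
| Scan bar | Pressed at its middle to the stop (about 27 N at the stop, then held lighter) and released | Looked level while pressed; up again afterwards |
| Plates in tray | Both moved to the grey tray | Both standing in the tray, squarely aligned with it; from its centre, white is at about (0.00, +0.06) m and green at about (+0.02, -0.01) m |

- **Plate knocked:** the green plate was pushed about 3–4 cm aside inside the tray while I fetched the white one. It stayed upright and in bounds, so I left it and set the white plate about 5 mm further from it than planned.
- **Last views:** these show the empty carriage still locked, the bystanders where they were by eye, and the robot clear of everything. No check failed.

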